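# Clamp a squared pile of plywood blanks with the cam lock

### The job

Get the plywood blanks ready to be drilled together: stack every blank that lies on the bench flat in one square pile on the jig's bed, edges flush with the bed's sides, with the cam's lever swung back to its open stop so that the jaw can be pushed up and its stud head goes into the cam. Then swing the lever round to its closed stop so that the cam draws the jaw tight, and leave the pile square, and the mug, wire spool and bowl where they are.

Things in the scene. Friction and masses are not known exactly. Their poses are not given: they have to be found in the camera images.
- bed (a point): Centre of the top of the jig's fixed bed, where the pile goes: two wooden rails, together 100 long (own x) by 56 wide, top 42 mm above the bench, on a 4 mm steel base plate 86 wide. Own x points along the bed to the fixed fence and the cam, own z up. Both long sides are free for fingers.
- fence (a point): Centre of the face of the fixed wooden fence that stops the pile, 51 mm from the bed's centre along the bed's +x; the fence is 18 thick, 90 wide, its top 95 mm above the bench.
- jaw (a joint): How far (m) the sliding wooden jaw (80 wide, 92 tall) stands back from tight, along the bed's -x. 0 = tight, 102 mm from the fence; 0.085 = right back. Stays where left, friction 2.5 N. Its steel T-headed stud (head 14 mm wide) runs under the bed to the cam. Pushed up by hand it stops at about 0.010, head inside the cam, if the cam is open, else at 0.02 to 0.035.
- jaw_grip (a point): Grip point on the upright round wooden post behind the jaw: 22 mm thick, from 34 to 98 mm above the bench, this point on its axis 72 mm up. Moves with the jaw: on the bed's centre line, 115 mm plus joint jaw from the bed's centre on the -x side.
- cam (a joint): Cam lock, rad about the upright axis at cam_axis, growing anticlockwise seen from above. 0 = open stop, mouth facing the stud (the head enters up to about 0.2). From about 0.5 to 2.0 its curved slot draws the head in; beyond 2.05 the jaw is tight; 2.5 = closed stop. Friction 0.12 N m, stays where left. Turns freely with the jaw well back.
- cam_axis (a point): Fixed point on the cam's upright axis, behind the fence, 115 mm from the bed's centre along its +x, 75 mm above the bench. The cam is a curved steel wall about 80 mm across, top 44 mm above the bench, with a steel lever on it (top 54 mm).
- lever_grip (a point): Grip point on the upright round wooden peg at the end of the cam's lever, 75 mm from the cam's axis: 20 mm thick, from 54 to 100 mm above the bench, this point on its axis 80 mm up. Seen from above the lever points from the axis at (joint cam - 1.25) rad, anticlockwise from the bed's +x.
- blank0_c (a point): Centre (half-way up) of one plywood blank, a flat board 100 long (own x) by 56 wide (own y) by 12 thick (own z), 60 g, pencilled cross on its top; all blanks are alike, either way round and either face up is right. It starts flat on the bench. None if this one is absent.
- blank1_c (a point): Centre (half-way up) of one plywood blank, a flat board 100 long (own x) by 56 wide (own y) by 12 thick (own z), 60 g, pencilled cross on its top; all blanks are alike, either way round and either face up is right. It starts flat on the bench. None if this one is absent.
- blank2_c (a point): Centre (half-way up) of one plywood blank, a flat board 100 long (own x) by 56 wide (own y) by 12 thick (own z), 60 g, pencilled cross on its top; all blanks are alike, either way round and either face up is right. It starts flat on the bench. None if this one is absent.
- blank3_c (a point): Centre (half-way up) of one plywood blank, a flat board 100 long (own x) by 56 wide (own y) by 12 thick (own z), 60 g, pencilled cross on its top; all blanks are alike, either way round and either face up is right. It starts flat on the bench. None if this one is absent.
- blank4_c (a point): Centre (half-way up) of one plywood blank, a flat board 100 long (own x) by 56 wide (own y) by 12 thick (own z), 60 g, pencilled cross on its top; all blanks are alike, either way round and either face up is right. It starts flat on the bench. None if this one is absent.
- mug: White mug, 80 across, 90 tall, origin at its underside. A bystander.
- spool: Spool of copper wire, 76 across, 60 tall, origin at its underside. A bystander.
- bowl: Dark wooden bowl, 110 across, 45 tall, origin at its underside. A bystander.
There are look-alikes about, which are no part of the job. Leave any purple look-alike of the part that bears blank4_c alone.

How it is judged:
On the way, in this order (a step that is already met when the one before it is completed fails the run):
1. the cam's lever is swung back to its open stop (value of joint cam below 0.2 rad), for 0.2 s.
2. the jaw is pushed up with the cam open, the stud head inside the cam (value of joint jaw below 0.016 m and value of joint cam below 0.6 rad), for 0.2 s.
At the end, for the whole second after the job is handed in: Every blank present lies flat (within 0.08 rad) in the pile on the bed, its centre within 10 mm of the bed's centre seen from above and its length within 0.12 rad of the bed's; the jaw is within 3 mm of its tight position and the cam is turned beyond 2.1 rad (horizontal distance between each of blank0_c, blank1_c, blank2_c, blank3_c, blank4_c and bed below 0.01 m and angle between the x axis of each of blank0_c, blank1_c, blank2_c, blank3_c, blank4_c and the x axis of bed, either way round below 0.12 rad and angle between the z axis of each of blank0_c, blank1_c, blank2_c, blank3_c, blank4_c and the z axis of bed, either way round below 0.08 rad and value of joint jaw below 0.003 m and value of joint cam above 2.1 rad and velocity of joint cam below 0.05 rad/s); the robot touches nothing.
It fails at once if the mug is disturbed (moved more than 40 mm) (distance of mug from where it was at the start of the episode above 0.04 m).
It fails at once if the spool is disturbed (moved more than 40 mm) (distance of spool from where it was at the start of the episode above 0.04 m).
It fails at once if the bowl is disturbed (moved more than 40 mm) (distance of bowl from where it was at the start of the episode above 0.04 m).
Of blank0, blank1, blank2, blank3, blank4 only 3 to 5 are there at a start; the rules pass over those that are not, and their reading is None.
At some moment in a run one of blank0, blank1, blank2, blank3, blank4 may be knocked a few centimetres aside while the robot is not near it.
Once in a run the grip may slacken for a moment while it holds something.
It also fails if it takes over 210 s, if anything falls off the work surface, if the arm or the gripper's body presses on something with over 40 N, if the wrist force passes 120 N, or if a joint passes its speed limit or range.

### The arm

A 6-joint arm with a two-finger parallel gripper is mounted at the origin on the work surface. World frame = base frame: x ahead of the robot, y to its left, z up, the work surface at z = 0. Lengths are in m, angles in rad, forces in N, time in s.
With the tool pointing down it reaches from about 0.25 to 0.8 m from the base axis. Payload 8.5 kg.
Tool frame: the origin (TCP) lies between the finger pads; the fingertips stand 17 mm ahead of it and the grasp point (between the pads) lies 2 mm behind it; z points along the fingers, y is the line along which they close (so a half turn about z gives the same grasp; the last joint's range is limited). The gripper opens to 85 mm and grips with 20 to 120 N. Pads are 22 mm wide; open, the fingers measure 114 mm over their backs; the gripper's body (76 mm by 85 mm) begins 54 mm behind the grasp point. The pads swing forward as they close: fully open they stand 13 mm farther back than shut.
Start: joints at [-1.242, 0.238, -0.013, 1.319, 0, 1.571], TCP at [0.17, -0.497, 0.248] pointing down, gripper open.
Joint ranges: [-2.66, 2.66], [-1.03, 1.9], [-1.14, 1.46], [-1.82, 2.27], [-1.45, 1.34], [-3.14, 3.14]. Speed limits (rad/s): [2.22, 2.22, 2.79, 3.14, 3.14, 3.14].

### API

Orientations are given as a unit quaternion [x, y, z, w].
In Python, from bench import r gives the robot as it stands.
- The arm moves only by the tool send_rows, never from a script. Its argument "steps" is a list of rows, each an object with "grip": the opening, from -1 (shut) to 1 (fully open); "offset": the shift along the tool's x, y, z in m, a list of three; "rotation": the turn, a rotation vector about the tool's x, y, z in degrees, a list of three. A call has exactly 10 rows; each row shifts and turns the commanded pose from where the row before left it, along the tool's axes as they then stand; what a row does not reach is not made up. A row lasts 1/8 s, in which the tool goes at most 62.5 mm and 10.7 degrees, less where a joint would pass 70% of its speed; a pose out of reach is approached as far as the arm can. A call is refused whole if a number of a shift passes 0.0625 or a number of a turn 10.7, either way. A call with a gripper value outside its range is refused whole. The fingers move at their own pace and stop on an object; the grip force is fixed at half the most. Time passes only in rows, so rows that do not move let the fingers close, or fill a call up. It gives the time, the measured TCP pose, the force, the opening and the grip force at its end, in the units of the state.
- r.state(): the state, without advancing time (a new reading comes with each control period).
- r.snapshot(name): name is "scene" or "top" or "wrist"; returns the picture (400x640x3 uint8, red, green, blue); there is no depth.
- r.camera_params(name): a dict with "fx", "fy", "cx", "cy" (pixels), "k1" (the pictures are not rectified: a ray, as slopes to the right and down, at radius r is drawn at 1 + k1 r^2 times it, then the intrinsics apply), "world_to_cam" (4x4, takes a point from world to camera coordinates). Camera axes: x right, y up, looking along -z (the intrinsics and any distortion apply to the point x, -y, -z); pixel columns grow to the right and rows downward; lengths in m; the calibration is good to about 2 mm. A picture is of the moment at which its call begins: read the wrist's pose just before it. camera_params takes no time and is no camera call; for the wrist camera it gives the pose at the moment of the call.
- r.finish_job(): hands the job in; it is judged then, once.
Trained networks look in the newest picture that a camera, given by its name, has taken for a name from the list of things; names that differ only in an ending like _2 or _b are one class to them, and where a whole thing is asked for, a point or a joint stands for the part that bears it (a point fixed in the world has none). Each returns a list of dicts, best first, with "p" (0 to 1); they miss things now and then, are a little off and sometimes report something else, mostly with a low value. They report only what shows in the picture. A call takes as long as a camera call. They do not tell look-alikes from the thing itself.
- r.trace(camera, thing): "region" (400x640 bool, what is visible of it) and "centre" ([column, row] in pixels, amid what is visible of it).
- r.pinpoint(camera, thing): "centre" ([column, row] in pixels: a listed point, or the origin of a listed thing).
The state is a dict: "clock": time; "q": joint angles; "joint_vel": joint speeds; "joint_efforts": joint torques, N m; "eef_pos": TCP position; "ee_rot": TCP orientation; "force": force on the tool from outside, world axes, zero at the start; "moment": the same for the moment, N m; "opening": finger opening in m; "grip_force": force on a finger pad.
Only numpy, scipy, OpenCV 4.12 (cv2) and the standard library are available. Lean on these libraries where they do the work, as an engineer would, in place of code of your own. Each camera call takes 0.05 s, during which the arm holds its last target. There are 200 camera calls.

## Working session

There is one attempt and no reset: what is moved stays moved. The work goes in short steps, Python scripts to look and compute and a tool call to move; the robot and the scene stay as the last step left them, time stands still between calls to the robot, and variables do not carry over. Pictures are saved under pics/ and viewed, at most 14 in all, crops included, and the job is handed in when it is done.

Besides the shell and the picture viewer there is one more tool, called after "Request:" in YAML: its name, and indented under it one key for each argument. send_rows: Moves the arm, as the interface text tells. Its arguments: {"type":"object","properties":{"steps":{"type":"array"}},"required":["steps"]}

```bash
mkdir -p pics; ls
cat > h.py <<'E'
import numpy as np, cv2
from bench import r
def ray(cam,px,P=None):
    p=P or r.camera_params(cam)
    d=np.array([(px[0]-p["cx"])/p["fx"],(px[1]-p["cy"])/p["fy"]])
    u=d.copy()
    for _ in range(20): u=d/(1+p["k1"]*(u@u))
    M=np.array(p["world_to_cam"]);R=M[:3,:3];t=M[:3,3]
    return -R.T@t, R.T@np.array([u[0],-u[1],-1.])
def at(cam,px,z,P=None):
    o,d=ray(cam,px,P); return o+d*(z-o[2])/d[2]
def proj(cam,X,P=None):
    p=P or r.camera_params(cam);M=np.array(p["world_to_cam"])
    c=M[:3,:3]@np.array(X)+M[:3,3];s=np.array([c[0],-c[1]])/-c[2]
    s=s*(1+p["k1"]*(s@s));return np.array([s[0]*p["fx"]+p["cx"],s[1]*p["fy"]+p["cy"]])
def save(cam,name,crop=None,scale=1):
    im=np.array(r.snapshot(cam))
    if crop: im=im[crop[1]:crop[3],crop[0]:crop[2]]
    im=cv2.resize(im,None,fx=scale,fy=scale) 
    cv2.imwrite(f"pics/{name}.png",im[:,:,::-1]);return im
E
python3 - <<'E'
from h import *
np.set_printoptions(precision=4,suppress=True)
save("top","top0");save("scene","scene0")
for n,z in [("bed",.042),("fence",.07),("jaw_grip",.072),("cam_axis",.075),("lever_grip",.08),("blank0_c",.006),("mug",0),("spool",0),("bowl",0)]:
    for d in r.pinpoint("top",n): print(n,round(d["p"],2),np.round(d["centre"]),at("top",d["centre"],z)[:2])
print(r.state()["eef_pos"],r.state()["ee_rot"])
E
```

```text
pics
bed 0.87 [351. 188.] [0.5517 0.0029]
bed 0.67 [353. 136.] [ 0.6886 -0.0057]
bed 0.37 [223. 165.] [0.6134 0.3262]
fence 0.98 [333. 185.] [0.5546 0.0469]
fence 0.48 [279. 173.] [0.5842 0.1806]
jaw_grip 0.57 [426. 191.] [ 0.5381 -0.1788]
cam_axis 0.98 [307. 183.] [0.5586 0.1116]
lever_grip 0.72 [425. 190.] [ 0.5374 -0.176 ]
lever_grip 0.68 [276. 175.] [0.5784 0.1865]
blank0_c 0.88 [351. 138.] [ 0.6961 -0.0018]
blank0_c 0.49 [409. 139.] [ 0.6923 -0.152 ]
mug 0.82 [502. 186.] [ 0.5643 -0.3892]
spool 0.77 [457. 156.] [ 0.645  -0.2771]
bowl 0.97 [480. 240.] [ 0.4244 -0.3245]
bowl 0.45 [426. 187.] [ 0.5633 -0.193 ]
[ 0.1695 -0.4968  0.2483] [ 0.9865  0.1636 -0.     -0.0001]
```

View pics/top0.png

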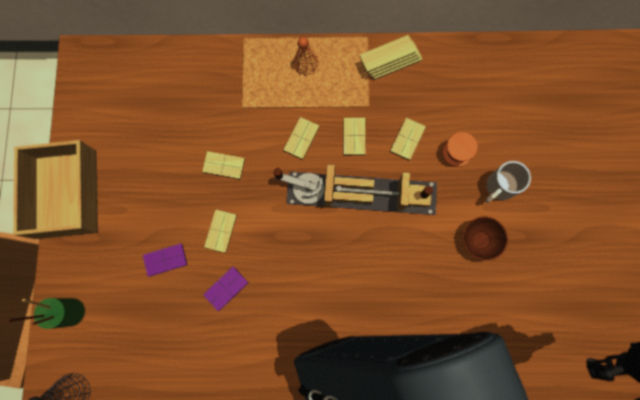

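View pics/scene0.png

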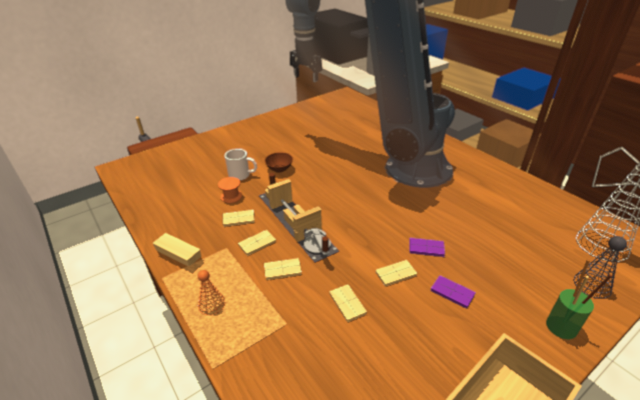

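All five yellow blanks show in the top view, at about (223,165), (302,138), (355,136), (409,139) and (221,231). Things that could be taken for a blank are the purple boards at (165,260) and (226,288), the thick ribbed block at (390,57), and the bed's rails at (353,189). I choose the five thin yellow boards with pencilled crosses.

Run:
```python
from h import *
np.set_printoptions(precision=4,suppress=True)
im=np.array(r.snapshot("top"));P=r.camera_params("top")
hsv=cv2.cvtColor(im,cv2.COLOR_RGB2HSV)
for c in [(223,165),(302,138),(355,136),(409,139),(221,231),(390,57)]:print(c,hsv[c[1]+3,c[0]-4])
m=((hsv[...,0]>20)&(hsv[...,0]<35)&(hsv[...,2]>130)).astype('uint8')
cs,_=cv2.findContours(m,0,1)
for c in cs:
    if cv2.contourArea(c)<150: continue
    M=cv2.moments(c);px=(M['m10']/M['m00'],M['m01']/M['m00'])
    w=np.array([at("top",p[0],.012,P)[:2] for p in c.astype(float)],np.float32)
    q=cv2.minAreaRect(w);b=cv2.boxPoints(q);e=b[1]-b[0];f=b[2]-b[1]
    L=e if np.hypot(*e)>np.hypot(*f) else f
    print(np.round(px),"c",at("top",px,.012,P)[:2],"rect",np.array(q[0]),np.array(q[1]),"yaw",round(np.degrees(np.arctan2(L[1],L[0]))%180,1))
cv2.imwrite("pics/crop0.png",cv2.resize(im[30:300,130:530],None,fx=2,fy=2,interpolation=2)[:,:,::-1])
```

```text
(223, 165) [ 25 125 198]
(302, 138) [ 27 119 188]
(355, 136) [ 25 125 198]
(409, 139) [ 28 118 192]
(221, 231) [ 27 120 195]
(390, 57) [ 28 118 196]
[220. 231.] c [0.4497 0.3344] rect [0.4499 0.3344] [0.0555 0.1001] yaw 165.4
[ 70. 212.] c [0.4997 0.7204] rect [0.5129 0.7175] [0.0485 0.0936] yaw 178.9
[413. 191.] c [ 0.5494 -0.1576] rect [ 0.5507 -0.1651] [0.0691 0.0572] yaw 84.9
[306. 185.] c [0.5664 0.1178] rect [0.56   0.1286] [0.101  0.0738] yaw 89.7
[ 40. 190.] c [0.5586 0.8028] rect [0.5526 0.7999] [0.1827 0.018 ] yaw 5.8
[223. 165.] c [0.6231 0.3327] rect [0.6232 0.3329] [0.1011 0.0563] yaw 78.2
[408. 138.] c [ 0.6911 -0.1483] rect [ 0.6917 -0.1485] [0.0548 0.1005] yaw 153.1
[354. 136.] c [ 0.6993 -0.0086] rect [ 0.6988 -0.0099] [0.0553 0.0984] yaw 179.5
[301. 138.] c [0.6952 0.1304] rect [0.6954 0.1303] [0.0556 0.1006] yaw 153.8
[ 22. 119.] c [0.7504 0.8678] rect [0.6893 0.8488] [0.477  0.1497] yaw 5.2
[391.  57.] c [ 0.921  -0.1093] rect [ 0.9201 -0.1088] [0.08   0.1501] yaw 112.9
```

View pics/crop0.png

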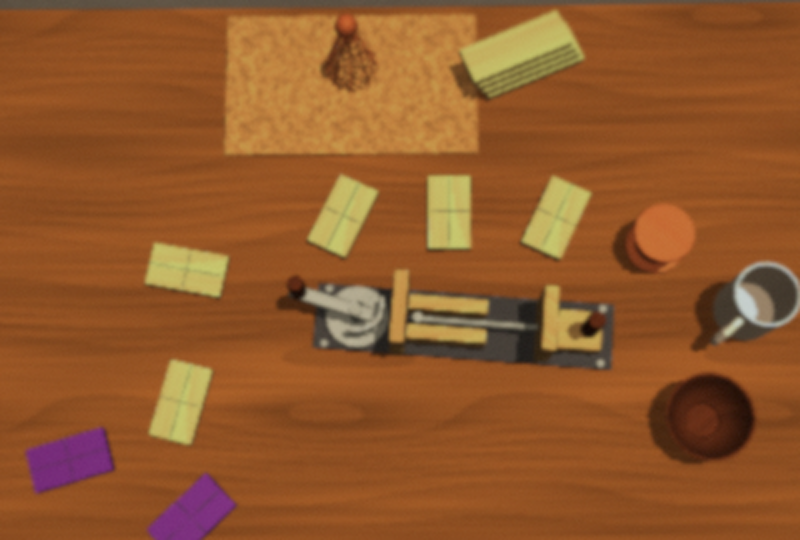

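All five rectangles measure about 100×56 mm in the crop, so they are the right boards; the ribbed block is far larger (150×80). I move over the jig for a closer look.

Request:
send_rows:
  steps:
    - {"grip": 1,"offset": [0.048,-0.035,-0.005],"rotation": [0,0,0]}
    - {"grip": 1,"offset": [0.048,-0.035,-0.005],"rotation": [0,0,0]}
    - {"grip": 1,"offset": [0.048,-0.035,-0.005],"rotation": [0,0,0]}
    - {"grip": 1,"offset": [0.048,-0.035,-0.005],"rotation": [0,0,0]}
    - {"grip": 1,"offset": [0.048,-0.035,-0.005],"rotation": [0,0,0]}
    - {"grip": 1,"offset": [0.048,-0.035,-0.005],"rotation": [0,0,0]}
    - {"grip": 1,"offset": [0.048,-0.035,-0.005],"rotation": [0,0,0]}
    - {"grip": 1,"offset": [0.048,-0.035,-0.005],"rotation": [0,0,0]}
    - {"grip": 1,"offset": [0.048,-0.035,-0.005],"rotation": [0,0,0]}
    - {"grip": 1,"offset": [0.048,-0.035,-0.005],"rotation": [0,0,0]}

```text
clock: 1.85
eef_pos: [0.5117, -0.0087, 0.2987]
ee_rot: [0.987, 0.164, 0.0, 0.0]
force: [1.5, -0.8, 1.4]
opening: 0.0852
grip_force: 0.0
```

Request:
send_rows:
  steps:
    - {"grip": 1,"offset": [0,0,-0.01],"rotation": [0,0,-9]}
    - {"grip": 1,"offset": [0,0,-0.01],"rotation": [0,0,-9]}
    - {"grip": 1,"offset": [0,0,-0.01],"rotation": [0,0,-9]}
    - {"grip": 1,"offset": [0,0,-0.01],"rotation": [0,0,-9]}
    - {"grip": 1,"offset": [0,0,-0.01],"rotation": [0,0,-9]}
    - {"grip": 1,"offset": [0,0,0],"rotation": [0,0,-9]}
    - {"grip": 1,"offset": [0,0,0],"rotation": [0,0,0]}
    - {"grip": 1,"offset": [0,0,0],"rotation": [0,0,0]}
    - {"grip": 1,"offset": [0,0,0],"rotation": [0,0,0]}
    - {"grip": 1,"offset": [0,0,0],"rotation": [0,0,0]}

```text
clock: 3.1
eef_pos: [0.5107, -0.0106, 0.3483]
ee_rot: [0.805, 0.593, -0.0, -0.0]
force: [-0.1, 0.3, -0.8]
opening: 0.0854
grip_force: 0.0
```

```bash
cat >> h.py <<'E'
from scipy.spatial.transform import Rotation as Ro
def go(x=None,y=None,z=None,yang=None):
    "print pose, and tool-frame shift (current axes) and turn to target; yang = world angle of tool y, nearest half turn"
    s=r.state();p=np.array(s["eef_pos"]);R=Ro.from_quat(s["ee_rot"]).as_matrix()
    a=np.degrees(np.arctan2(R[1,1],R[0,1]))
    print("t",round(s["clock"],2),"pos",np.round(p,4),"y-angle",round(a,1),"tilt",np.round(R[2,:2],3),"q1,q6",np.round(np.degrees([s["q"][0],s["q"][5]]),0),"open",round(s["opening"],4),"gf",round(float(s["grip_force"]),1),"F",np.round(s["force"],1))
    if x is not None: print("  shift",np.round(R.T@(np.array([x,y,z])-p),4), "norm xy",round(float(np.hypot(x-p[0],y-p[1])),3))
    if yang is not None: print("  turn_z",round(-((yang-a+90)%180-90),1))
    return p,a
E
python3 - <<'E'
from h import *
np.set_printoptions(precision=4,suppress=True)
go()
for cam in ("wrist","top"):
  (save("wrist","wr0") if cam=="wrist" else r.snapshot("top"))
  for n,z in [("bed",.042),("fence",.07),("jaw_grip",.072),("cam_axis",.075),("lever_grip",.08)]:
    for d in r.pinpoint(cam,n): print(cam,n,round(d["p"],2),np.round(d["centre"]),at(cam,d["centre"],z)[:2])
E
```

```text
t 3.1 pos [ 0.5107 -0.0106  0.3483] y-angle -17.2 tilt [ 0. -0.] q1,q6 [ -1. 106.] open 0.0854 gf 0.0 F [-0.1  0.3 -0.8]
wrist fence 0.59 [342. 113.] [0.5557 0.0495]
wrist jaw_grip 0.36 [332.   1.] [0.581 0.183]
wrist cam_axis 0.63 [333.  67.] [0.5599 0.1099]
wrist lever_grip 0.87 [334.   3.] [0.5823 0.1785]
top fence 0.64 [333. 182.] [0.5622 0.0476]
top cam_axis 0.81 [306. 184.] [0.5551 0.1124]
top lever_grip 0.82 [274. 176.] [0.5754 0.1912]
```

View pics/wr0.png

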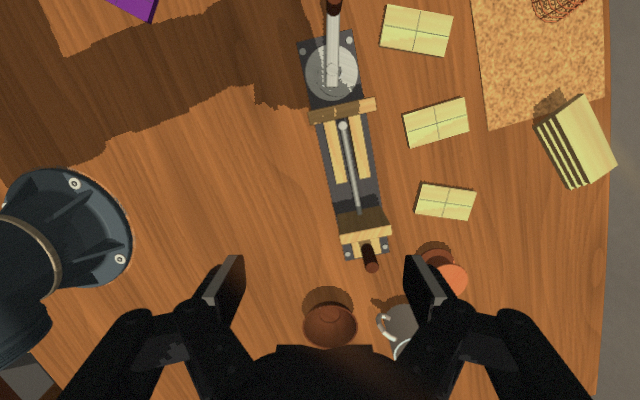

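The wrist view shows the jig: peg top (334,3), cam (331,70), fence (342,110), rails from about (330,120) to (357,180), post (370,258). Next I work out the bed's frame from the rail and base-plate corners.

Run:
```python
from h import *
im=cv2.imread("pics/wr0.png")[85:285,270:420]
cv2.imwrite("pics/wr0c.png",cv2.resize(im,None,fx=4,fy=3.0,interpolation=2)[:600])
np.set_printoptions(precision=4,suppress=True)
for px,z in [((333,184),.042),((381,176),.042),((297,42),.004),((352,30),.004),((344,262),.004),((392,255),.004),((310,122),.095),((376,109),.095),((306,112),.095),((375,98),.095)]:print(px,at("wrist",px,z))
```

```text
(333, 184) [ 0.5128 -0.052   0.042 ]
(381, 176) [ 0.5896 -0.0619  0.042 ]
(297, 42) [0.5226 0.1664 0.004 ]
(352, 30) [0.6061 0.1576 0.004 ]
(344, 262) [ 0.4867 -0.2185  0.004 ]
(392, 255) [ 0.5788 -0.2311  0.004 ]
(310, 122) [0.5108 0.0526 0.095 ]
(376, 109) [0.5977 0.0431 0.095 ]
(306, 112) [0.5097 0.0662 0.095 ]
(375, 98) [0.5997 0.0566 0.095 ]
```

View pics/wr0c.png

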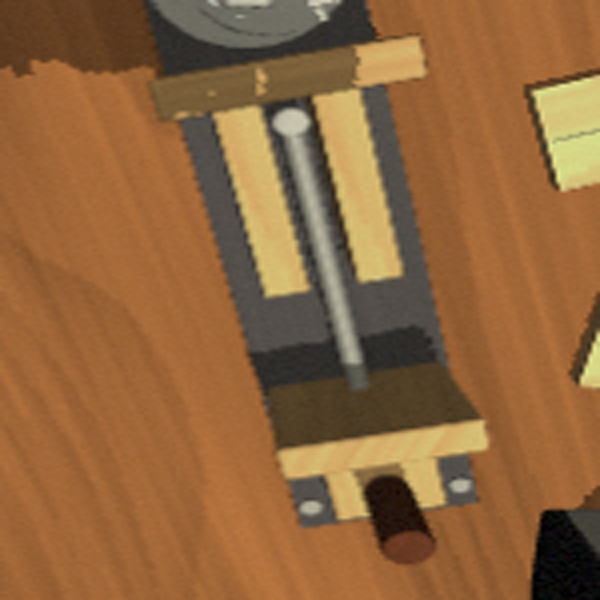

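The crop shows rail end corners at picture (336.5,184) and (370.5,177), and the fence's top front edge from (309.5,124) to (376,110).

Run:
```python
from h import *
np.set_printoptions(precision=4,suppress=True)
A=[at("wrist",p,z)[:2] for p,z in [((336.5,184),.042),((370.5,177),.042),((309.5,124.3),.095),((376,110),.095)]]
e=(A[0]+A[1])/2; f=(A[2]+A[3])/2
print(A,e,f,np.hypot(*(A[1]-A[0])),np.hypot(*(A[3]-A[2])),np.hypot(*(f-e)))
for v in (f-e,A[1]-A[0],A[3]-A[2]):print(np.degrees(np.arctan2(v[1],v[0])))
u=(f-e)/np.hypot(*(f-e)); b=(e+50*.001*u+f-.051*u)/2
print("bed",b,"cam",b+.115*u)
for q in ((.5785,.183),(.5823,.1785),(.5764,.189)):
    c=b+.115*u;d=np.array(q)-c;print("lever",np.degrees(np.arctan2(d[1],d[0])),np.hypot(*d))
go(0.58,.183,.16,-15)
```

```text
[array([ 0.5182, -0.0537]), array([ 0.5732, -0.0586]), array([0.5093, 0.05  ]), array([0.5974, 0.0419])] [ 0.5457 -0.0561] [0.5533 0.0459] 0.055236575382356067 0.08851353980825909 0.10234615862522044
85.73853747071306
-5.041538915126999
-5.293009531812246
bed [ 0.5495 -0.0056] cam [0.558  0.1091]
lever 74.5167115357022 0.07669264073689556
lever 70.7243747479597 0.07353140085978419
lever 77.0509724765387 0.08199447442354074
t 3.7 pos [ 0.5108 -0.0106  0.3483] y-angle -17.2 tilt [ 0. -0.] q1,q6 [ -1. 106.] open 0.0853 gf 0.0 F [ 0.2 -1.  -0.3]
  shift [0.2054 0.009  0.1883] norm xy 0.206
  turn_z -2.2
```

Request:
send_rows:
  steps:
    - {"grip": 1,"offset": [0.041,0.002,0.02],"rotation": [0,0,0]}
    - {"grip": 1,"offset": [0.041,0.002,0.02],"rotation": [0,0,0]}
    - {"grip": 1,"offset": [0.041,0.002,0.02],"rotation": [0,0,0]}
    - {"grip": 1,"offset": [0.041,0.002,0.02],"rotation": [0,0,0]}
    - {"grip": 1,"offset": [0.041,0.002,0.02],"rotation": [0,0,0]}
    - {"grip": 1,"offset": [0,0,0.0],"rotation": [0,0,0]}
    - {"grip": 1,"offset": [0,0,0],"rotation": [0,0,0]}
    - {"grip": 1,"offset": [0,0,0],"rotation": [0,0,0]}
    - {"grip": 1,"offset": [0,0,0],"rotation": [0,0,0]}
    - {"grip": 1,"offset": [0,0,0],"rotation": [0,0,0]}

```text
clock: 4.95
eef_pos: [0.5809, 0.1818, 0.2488]
ee_rot: [0.805, 0.593, 0.0, 0.0]
force: [-0.1, 0.1, 0.2]
opening: 0.0855
grip_force: 0.0
```

Run:
```python
from h import *
save("wrist","wr1")
for n,z in [("cam_axis",.075),("lever_grip",.08)]:
    for d in r.pinpoint("wrist",n): print(n,round(d["p"],2),np.round(d["centre"]),at("wrist",d["centre"],z)[:2])
go(.58,.181,.083)
```

```text
cam_axis 0.67 [326. 244.] [0.56028176 0.10922149]
lever_grip 0.56 [324. 185.] [0.58001703 0.18053849]
t 5.1 pos [0.5808 0.1821 0.2485] y-angle -17.2 tilt [0. 0.] q1,q6 [ 17. 125.] open 0.0856 gf 0.0 F [ 1.8  0.2 -0.6]
  shift [-0.0013 -0.0005  0.1655] norm xy 0.001
```

View pics/wr1.png

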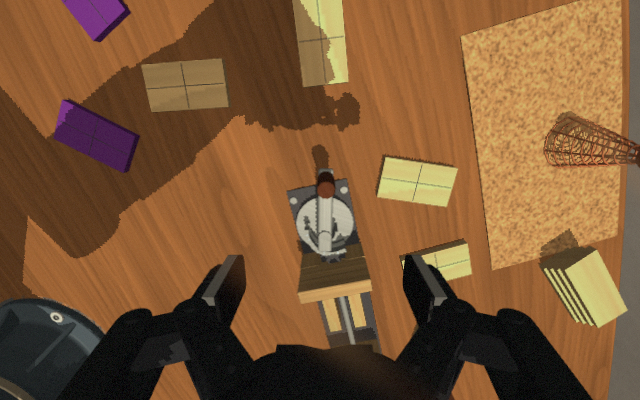

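The peg sits at (325,185), which gives (0.580, 0.181), agreeing with the lever geometry. I descend and grip.

Request:
send_rows:
  steps:
    - {"grip": 1,"offset": [-0.001,0,0.04],"rotation": [0,0,0]}
    - {"grip": 1,"offset": [0,0,0.04],"rotation": [0,0,0]}
    - {"grip": 1,"offset": [0,0,0.04],"rotation": [0,0,0]}
    - {"grip": 1,"offset": [0,0,0.04],"rotation": [0,0,0]}
    - {"grip": 0,"offset": [0,0,0.005],"rotation": [0,0,0]}
    - {"grip": -1,"offset": [0,0,0],"rotation": [0,0,0]}
    - {"grip": -1,"offset": [0,0,0],"rotation": [0,0,0]}
    - {"grip": -1,"offset": [0,0,0],"rotation": [0,0,0]}
    - {"grip": -1,"offset": [0,0,0],"rotation": [0,0,0]}
    - {"grip": -1,"offset": [0,0,0],"rotation": [0,0,0]}

```text
clock: 6.35
eef_pos: [0.5816, 0.1817, 0.0852]
ee_rot: [0.805, 0.594, 0.002, 0.0]
force: [0.6, -0.2, 5.1]
opening: 0.0185
grip_force: 58.3
```

Run:
```python
from h import *
p,a=go()
C=np.array([.5588,.1092]);d=p[:2]-C;rho=np.hypot(*d);t0=np.degrees(np.arctan2(d[1],d[0]));print(rho,t0,"target open",85.3-71.6)
# per-row shifts in the tool frame, tool turning with the lever, n rows of dth
dth=-6.5
v=C+rho*np.array([np.cos(np.radians(t0+dth)),np.sin(np.radians(t0+dth))])-p[:2]
x=np.radians(a+90);y=np.radians(a)
print("row shift",v@[np.cos(x),np.sin(x)],v@[np.cos(y),np.sin(y)],"turn",-dth)
```

```text
t 6.35 pos [0.5816 0.1817 0.0852] y-angle -17.2 tilt [0.002 0.003] q1,q6 [ 17. 125.] open 0.0185 gf 58.3 F [ 0.6 -0.2  5.1]
0.07604587804051177 72.52524414579878 target open 13.700000000000003
row shift -0.0005358105786493414 0.00860584162938661 turn 6.5
```

```bash
cat >> h.py <<'E'
def arc(C,rho,t0,a,dth,dtool,n):
    "tool-frame row shifts for n rows of lever angle dth, tool turning dtool (world deg)"
    P=lambda t:np.array(C)+rho*np.array([np.cos(np.radians(t)),np.sin(np.radians(t))])
    for i in range(n):
        v=P(t0+dth*(i+1))-P(t0+dth*i);y=np.radians(a+dtool*i)
        print("[%.4f, %.4f, 0] turn %.1f"%(v@[-np.sin(y),np.cos(y)],v@[np.cos(y),np.sin(y)],-dtool))
E
python3 -c "
from h import *
arc([.5588,.1092],.0755,72.5,-17.2,-6,-4.5,10)"
```

```text
[-0.0005, 0.0079, 0] turn 4.5
[-0.0007, 0.0079, 0] turn 4.5
[-0.0009, 0.0079, 0] turn 4.5
[-0.0011, 0.0078, 0] turn 4.5
[-0.0013, 0.0078, 0] turn 4.5
[-0.0015, 0.0078, 0] turn 4.5
[-0.0017, 0.0077, 0] turn 4.5
[-0.0019, 0.0077, 0] turn 4.5
[-0.0021, 0.0076, 0] turn 4.5
[-0.0023, 0.0076, 0] turn 4.5
```

Request:
send_rows:
  steps:
    - {"grip": -1,"offset": [-0.0005,0.0079,0],"rotation": [0,0,4.5]}
    - {"grip": -1,"offset": [-0.0007,0.0079,0],"rotation": [0,0,4.5]}
    - {"grip": -1,"offset": [-0.0009,0.0079,0],"rotation": [0,0,4.5]}
    - {"grip": -1,"offset": [-0.0011,0.0078,0],"rotation": [0,0,4.5]}
    - {"grip": -1,"offset": [-0.0013,0.0078,0],"rotation": [0,0,4.5]}
    - {"grip": -1,"offset": [-0.0015,0.0078,0],"rotation": [0,0,4.5]}
    - {"grip": -1,"offset": [-0.0017,0.0077,0],"rotation": [0,0,4.5]}
    - {"grip": -1,"offset": [-0.0019,0.0077,0],"rotation": [0,0,4.5]}
    - {"grip": -1,"offset": [-0.0021,0.0076,0],"rotation": [0,0,4.5]}
    - {"grip": -1,"offset": [0,0,0],"rotation": [0,0,0]}

```text
clock: 7.6
eef_pos: [0.6318, 0.1357, 0.0853]
ee_rot: [0.961, 0.278, 0.003, -0.002]
force: [3.8, 12.3, -0.3]
opening: 0.018
grip_force: 59.3
```

Run:
```python
from h import *
p,a=go()
d=p[:2]-np.array([.5588,.1092]);print(np.hypot(*d),np.degrees(np.arctan2(d[1],d[0])))
```

```text
t 7.6 pos [0.6318 0.1357 0.0853] y-angle -57.7 tilt [ 0.007 -0.002] q1,q6 [ 12. 160.] open 0.018 gf 59.3 F [ 3.8 12.3 -0.3]
0.07763134317472646 19.945885479300323
```

Request:
send_rows:
  steps:
    - {"grip": -1,"offset": [-0.001,0.005,0],"rotation": [0,0,0]}
    - {"grip": -1,"offset": [-0.0005,0.002,0],"rotation": [0,0,0]}
    - {"grip": -1,"offset": [0,0,0],"rotation": [0,0,0]}
    - {"grip": 1,"offset": [0,0,0],"rotation": [0,0,0]}
    - {"grip": 1,"offset": [0,0,0],"rotation": [0,0,0]}
    - {"grip": 1,"offset": [0,0,0],"rotation": [0,0,0]}
    - {"grip": 1,"offset": [0,0,-0.03],"rotation": [0,0,0]}
    - {"grip": 1,"offset": [0,0,-0.05],"rotation": [0,0,-7]}
    - {"grip": 1,"offset": [0,0,-0.05],"rotation": [0,0,-9]}
    - {"grip": 1,"offset": [0,0,0],"rotation": [0,0,-9]}

```text
clock: 8.85
eef_pos: [0.6337, 0.1266, 0.2181]
ee_rot: [0.876, 0.482, 0.003, 0.001]
force: [0.7, 0.0, -0.6]
opening: 0.0855
grip_force: 0.0
```

Run:
```python
from h import *
r.snapshot("top")
for d in r.pinpoint("top","lever_grip"):
    q=at("top",d["centre"],.08)[:2];v=q-np.array([.5588,.1092]);print(round(d["p"],2),q,np.hypot(*v),np.degrees(np.arctan2(v[1],v[0])))
go(.6232,.333,.1,-11.8)
```

```text
t 8.95 pos [0.6321 0.1263 0.2143] y-angle -32.6 tilt [0.001 0.001] q1,q6 [ 11. 134.] open 0.0852 gf 0.0 F [-0.1 -0.8  0.2]
  shift [ 0.1693 -0.119   0.1143] norm xy 0.207
  turn_z -20.8
```

Request:
send_rows:
  steps:
    - {"grip": 1,"offset": [0.042,-0.03,0],"rotation": [0,0,0]}
    - {"grip": 1,"offset": [0.042,-0.03,0],"rotation": [0,0,0]}
    - {"grip": 1,"offset": [0.042,-0.03,0],"rotation": [0,0,0]}
    - {"grip": 1,"offset": [0.043,-0.029,0],"rotation": [0,0,0]}
    - {"grip": 1,"offset": [0,0,0.04],"rotation": [0,0,-10.4]}
    - {"grip": 1,"offset": [0,0,0.04],"rotation": [0,0,-10.4]}
    - {"grip": 1,"offset": [0,0,0.03],"rotation": [0,0,0]}
    - {"grip": 1,"offset": [0,0,0],"rotation": [0,0,0]}
    - {"grip": 1,"offset": [0,0,0],"rotation": [0,0,0]}
    - {"grip": 1,"offset": [0,0,0],"rotation": [0,0,0]}

```text
clock: 10.2
eef_pos: [0.6237, 0.3333, 0.1051]
ee_rot: [0.777, 0.63, 0.001, 0.0]
force: [-0.5, -0.1, -0.3]
opening: 0.0851
grip_force: 0.0
```

```bash
cat >> h.py <<'E'
def blanks(cam,zt=.012,name=None,amin=.0035,lo=130):
    "thin yellow boards: fitted rectangles in the plane z=zt"
    P=r.camera_params(cam);im=np.array(r.snapshot(cam))
    if name: cv2.imwrite(f"pics/{name}.png",im[:,:,::-1])
    h=cv2.cvtColor(im,cv2.COLOR_RGB2HSV)
    m=((h[...,0]>20)&(h[...,0]<36)&(h[...,1]>60)&(h[...,2]>lo)).astype('uint8')
    m=cv2.morphologyEx(m,cv2.MORPH_CLOSE,np.ones((5,5)))
    for c in cv2.findContours(m,0,1)[0]:
        w=np.array([at(cam,p[0],zt,P)[:2] for p in c.astype(float)],np.float32)
        if cv2.contourArea(w)<amin: continue
        q=cv2.minAreaRect(w);b=cv2.boxPoints(q);e=b[1]-b[0];f=b[2]-b[1]
        L=e if np.hypot(*e)>np.hypot(*f) else f
        print("blank",np.round(q[0],4),np.round(q[1],3),"yaw",round(np.degrees(np.arctan2(L[1],L[0]))%180,1))
E
python3 - <<'E'
from h import *
blanks("wrist",name="wr2");blanks("top")
go(.6232,.333,.018,-11.8)
E
```

```text
blank [0.6208 0.3192] [0.074 0.055] yaw 79.2
blank [0.5541 0.7819] [0.187 0.054] yaw 5.8
blank [0.5703 0.727 ] [0.218 0.048] yaw 5.1
blank [ 0.6913 -0.1481] [0.056 0.101] yaw 154.2
blank [ 0.6988 -0.0099] [0.055 0.098] yaw 179.6
blank [0.6953 0.1307] [0.056 0.101] yaw 154.4
blank [0.6913 0.8443] [0.483 0.149] yaw 6.3
blank [ 0.9199 -0.1084] [0.08  0.151] yaw 112.9
t 10.3 pos [0.6235 0.3332 0.1048] y-angle -11.9 tilt [0.001 0.002] q1,q6 [ 28. 130.] open 0.0856 gf 0.0 F [0.1 0.4 0.1]
  shift [-0.0004 -0.0004  0.0868] norm xy 0.0
  turn_z -0.1
```

Request:
send_rows:
  steps:
    - {"grip": 1,"offset": [0,0,0.03],"rotation": [0,0,0]}
    - {"grip": 1,"offset": [0,0,0.03],"rotation": [0,0,0]}
    - {"grip": 1,"offset": [0,0,0.02],"rotation": [0,0,0]}
    - {"grip": 0.6,"offset": [0,0,0.007],"rotation": [0,0,0]}
    - {"grip": 0.4,"offset": [0,0,0],"rotation": [0,0,0]}
    - {"grip": -1,"offset": [0,0,0],"rotation": [0,0,0]}
    - {"grip": -1,"offset": [0,0,0],"rotation": [0,0,0]}
    - {"grip": -1,"offset": [0,0,0],"rotation": [0,0,0]}
    - {"grip": -1,"offset": [0,0,0],"rotation": [0,0,0]}
    - {"grip": -1,"offset": [0,0,0],"rotation": [0,0,0]}

```text
clock: 11.55
eef_pos: [0.6237, 0.3334, 0.0178]
ee_rot: [0.776, 0.63, 0.001, 0.0]
force: [-0.2, 0.4, 6.4]
opening: 0.0539
grip_force: 63.7
```

Run:
```python
from h import *
go(.5495,-.0065,.06,-4.7)
```

```text
t 11.55 pos [0.6237 0.3334 0.0178] y-angle -11.9 tilt [0.002 0.002] q1,q6 [ 28. 130.] open 0.0539 gf 63.7 F [-0.2  0.4  6.4]
  shift [-0.3478 -0.0026 -0.0427] norm xy 0.348
  turn_z -7.2
```

Request:
send_rows:
  steps:
    - {"grip": -1,"offset": [0,0,-0.06],"rotation": [0,0,0]}
    - {"grip": -1,"offset": [0,0,-0.06],"rotation": [0,0,-3.6]}
    - {"grip": -1,"offset": [0,0,-0.06],"rotation": [0,0,-3.6]}
    - {"grip": -1,"offset": [-0.0495,-0.0066,0],"rotation": [0,0,0]}
    - {"grip": -1,"offset": [-0.0495,-0.0066,0],"rotation": [0,0,0]}
    - {"grip": -1,"offset": [-0.0495,-0.0066,0],"rotation": [0,0,0]}
    - {"grip": -1,"offset": [-0.0495,-0.0066,0],"rotation": [0,0,0]}
    - {"grip": -1,"offset": [-0.0495,-0.0066,0],"rotation": [0,0,0]}
    - {"grip": -1,"offset": [-0.0495,-0.0066,0],"rotation": [0,0,0]}
    - {"grip": -1,"offset": [-0.0495,-0.0066,0],"rotation": [0,0,0]}

```text
clock: 12.8
eef_pos: [0.5482, -0.0102, 0.1967]
ee_rot: [0.735, 0.678, 0.0, 0.0]
force: [0.5, -0.7, -0.7]
opening: 0.0543
grip_force: 63.7
```

Run:
```python
from h import *
go(.5493,-.0085,.062,-4.7)
save("wrist","wr3")
go()
```

```text
t 12.8 pos [ 0.5482 -0.0102  0.1967] y-angle -4.7 tilt [0.    0.001] q1,q6 [-1. 94.] open 0.0543 gf 63.7 F [ 0.5 -0.7 -0.7]
  shift [0.0017 0.0008 0.1347] norm xy 0.002
  turn_z 0.0
t 12.85 pos [ 0.5467 -0.0148  0.1968] y-angle -4.8 tilt [-0.003 -0.   ] q1,q6 [-1. 93.] open 0.0538 gf 63.7 F [-1.1 -3.8 -1.4]
```

View pics/wr3.png

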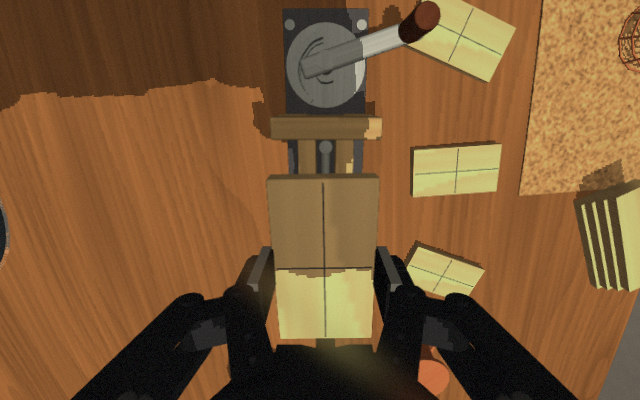

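The blank is held square with its cross at (323,268), the fence edge lies at row 130, and the lever points to its open stop with the peg at (425,15). I lower it onto the bed.

Request:
send_rows:
  steps:
    - {"grip": -1,"offset": [0,0,0],"rotation": [0,0,0]}
    - {"grip": -1,"offset": [0,0,0.02],"rotation": [0,0,0]}
    - {"grip": -1,"offset": [0,0,0.03],"rotation": [0,0,0]}
    - {"grip": -1,"offset": [0,0,0.03],"rotation": [0,0,0]}
    - {"grip": -1,"offset": [0,0,0.02],"rotation": [0,0,0]}
    - {"grip": -1,"offset": [0,0,0],"rotation": [0,0,0]}
    - {"grip": -1,"offset": [0,0,0],"rotation": [0,0,0]}
    - {"grip": -1,"offset": [0,0,0],"rotation": [0,0,0]}
    - {"grip": -1,"offset": [0,0,0],"rotation": [0,0,0]}
    - {"grip": -1,"offset": [0,0,0],"rotation": [0,0,0]}

```text
clock: 14.1
eef_pos: [0.5489, -0.0087, 0.0967]
ee_rot: [0.735, 0.678, 0.0, 0.0]
force: [-0.8, -0.1, -1.3]
opening: 0.0538
grip_force: 63.6
```

Run:
```python
from h import *
p,a=go(.5493,-.0085,.061,-4.7)
import json
r.snapshot("wrist")
for n,z in (("blank0_c",p[2]-.012),("fence",.07)):
  for d in r.pinpoint("wrist",n): print(n,round(d["p"],2),np.round(d["centre"]),at("wrist",d["centre"],z))
```

```text
t 14.1 pos [ 0.5489 -0.0087  0.0967] y-angle -4.7 tilt [0.    0.001] q1,q6 [-1. 94.] open 0.0538 gf 63.6 F [-0.8 -0.1 -1.3]
  shift [0.0002 0.0004 0.0357] norm xy 0.0
  turn_z 0.0
blank0_c 0.75 [502. 196.] [0.64470483 0.02096548 0.08468707]
blank0_c 0.16 [328.  24.] [0.55954586 0.10688327 0.08468707]
fence 0.66 [325. 158.] [0.55315165 0.04577999 0.07      ]
```

Request:
send_rows:
  steps:
    - {"grip": -1,"offset": [0,0,0.02],"rotation": [0,0,0]}
    - {"grip": -1,"offset": [0,0,0.01],"rotation": [0,0,0]}
    - {"grip": -1,"offset": [0,0,0.005],"rotation": [0,0,0]}
    - {"grip": -1,"offset": [0,0,0],"rotation": [0,0,0]}
    - {"grip": 0.6,"offset": [0,0,0],"rotation": [0,0,0]}
    - {"grip": 0.8,"offset": [0,0,0],"rotation": [0,0,0]}
    - {"grip": 1,"offset": [0,0,0],"rotation": [0,0,0]}
    - {"grip": 1,"offset": [0,0,-0.03],"rotation": [0,0,0]}
    - {"grip": 1,"offset": [0,0,-0.06],"rotation": [0,0,0]}
    - {"grip": 1,"offset": [0,0,-0.06],"rotation": [0,0,-10]}

```text
clock: 15.5
eef_pos: [0.5483, -0.0087, 0.213]
ee_rot: [0.672, 0.74, -0.0, -0.0]
force: [1.1, 1.0, -0.6]
opening: 0.0858
grip_force: 0.0
```

Run:
```python
from h import *
go(.4499,.3344,.11,75.4)
blanks("wrist",zt=.054,name="wr4",lo=60)
blanks("top")
```

```text
t 15.5 pos [ 0.5483 -0.0087  0.213 ] y-angle 5.5 tilt [ 0.    -0.001] q1,q6 [-1. 84.] open 0.0858 gf 0.0 F [ 1.1  1.  -0.6]
  shift [ 0.3509 -0.0649  0.1031] norm xy 0.357
  turn_z -69.9
blank [ 0.8852 -0.1001] [0.091 0.15 ] yaw 113.6
blank [ 6.784e-01 -3.000e-04] [0.048 0.088] yaw 179.9
blank [ 0.5481 -0.0121] [0.097 0.056] yaw 86.5
blank [0.45   0.3345] [0.056 0.1  ] yaw 164.8
blank [0.5537 0.7845] [0.187 0.052] yaw 4.9
blank [0.5709 0.7292] [0.221 0.053] yaw 6.4
blank [0.6953 0.1307] [0.056 0.101] yaw 154.4
blank [0.6922 0.8444] [0.487 0.149] yaw 6.3
blank [ 0.9495 -0.1122] [0.164 0.071] yaw 83.7
```

View pics/wr4.png

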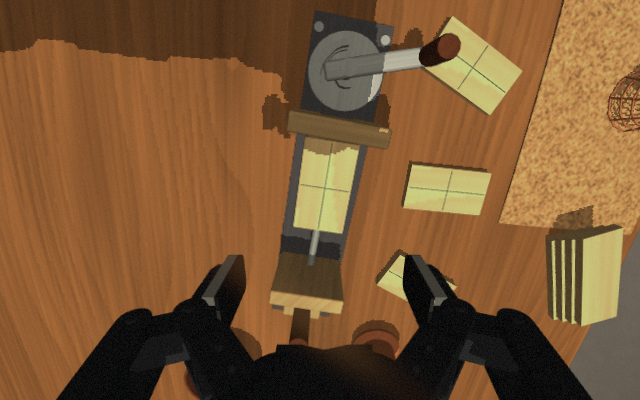

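The first blank lies flush on the bed at (325,185) in the wrist view, with the peg (440,47) at the open stop. Next is the blank at (0.450, 0.334).

Request:
send_rows:
  steps:
    - {"grip": 1,"offset": [0.0585,-0.0108,0],"rotation": [0,0,0]}
    - {"grip": 1,"offset": [0.0585,-0.0108,0],"rotation": [0,0,0]}
    - {"grip": 1,"offset": [0.0585,-0.0108,0],"rotation": [0,0,0]}
    - {"grip": 1,"offset": [0.0585,-0.0108,0],"rotation": [0,0,0]}
    - {"grip": 1,"offset": [0.0585,-0.0108,0],"rotation": [0,0,0]}
    - {"grip": 1,"offset": [0.0585,-0.0108,0],"rotation": [0,0,0]}
    - {"grip": 1,"offset": [0,0,0.025],"rotation": [0,0,-10]}
    - {"grip": 1,"offset": [0,0,0.025],"rotation": [0,0,-10]}
    - {"grip": 1,"offset": [0,0,0.025],"rotation": [0,0,-10]}
    - {"grip": 1,"offset": [0,0,0.025],"rotation": [0,0,-10]}

```text
clock: 16.85
eef_pos: [0.4513, 0.3348, 0.1104]
ee_rot: [0.377, 0.926, 0.0, -0.0]
force: [-0.6, -1.3, -0.2]
opening: 0.0855
grip_force: 0.0
```

Run:
```python
from h import *
go(.45,.3345,.0178,75.2)
blanks("wrist",lo=60)
```

```text
t 16.85 pos [0.4513 0.3348 0.1104] y-angle 45.7 tilt [0. 0.] q1,q6 [37. 81.] open 0.0855 gf 0.0 F [-0.6 -1.3 -0.2]
  shift [ 0.0007 -0.0012  0.0926] norm xy 0.001
  turn_z -29.5
```

Request:
send_rows:
  steps:
    - {"grip": 1,"offset": [0,0,0.025],"rotation": [0,0,-10]}
    - {"grip": 1,"offset": [0,0,0.02],"rotation": [0,0,-10]}
    - {"grip": 1,"offset": [0,0,0.01],"rotation": [0,0,-9.5]}
    - {"grip": 1,"offset": [0,0,0.025],"rotation": [0,0,0]}
    - {"grip": 0.6,"offset": [0,0,0.013],"rotation": [0,0,0]}
    - {"grip": 0.4,"offset": [0,0,0],"rotation": [0,0,0]}
    - {"grip": -1,"offset": [0,0,0],"rotation": [0,0,0]}
    - {"grip": -1,"offset": [0,0,0],"rotation": [0,0,0]}
    - {"grip": -1,"offset": [0,0,0],"rotation": [0,0,0]}
    - {"grip": -1,"offset": [0,0,0],"rotation": [0,0,0]}

```text
clock: 18.15
eef_pos: [0.4519, 0.3351, 0.019]
ee_rot: [0.132, 0.991, 0.0, 0.0]
force: [0.4, -1.1, 6.4]
opening: 0.0538
grip_force: 63.6
```

Run:
```python
from h import *
go(.5493,-.0070,.2,-4.7)
```

```text
t 18.15 pos [0.4519 0.3351 0.019 ] y-angle 74.8 tilt [-0.001  0.001] q1,q6 [37. 52.] open 0.0538 gf 63.6 F [ 0.4 -1.1  6.4]
  shift [-0.1836 -0.3045 -0.1812] norm xy 0.356
  turn_z 79.5
```

Request:
send_rows:
  steps:
    - {"grip": -1,"offset": [0,0,-0.06],"rotation": [0,0,0]}
    - {"grip": -1,"offset": [0,0,-0.06],"rotation": [0,0,10]}
    - {"grip": -1,"offset": [0,0,-0.06],"rotation": [0,0,10]}
    - {"grip": -1,"offset": [-0.0461,-0.0372,0],"rotation": [0,0,0]}
    - {"grip": -1,"offset": [-0.0461,-0.0372,0],"rotation": [0,0,0]}
    - {"grip": -1,"offset": [-0.0461,-0.0372,0],"rotation": [0,0,0]}
    - {"grip": -1,"offset": [-0.0461,-0.0372,0],"rotation": [0,0,0]}
    - {"grip": -1,"offset": [-0.0461,-0.0372,0],"rotation": [0,0,0]}
    - {"grip": -1,"offset": [-0.0461,-0.0372,0],"rotation": [0,0,0]}
    - {"grip": -1,"offset": [0,0,0],"rotation": [0,0,10]}

```text
clock: 19.4
eef_pos: [0.5498, -0.0109, 0.198]
ee_rot: [0.387, 0.922, -0.0, 0.0]
force: [0.1, 0.8, -0.9]
opening: 0.0542
grip_force: 63.7
```

Request:
send_rows:
  steps:
    - {"grip": -1,"offset": [0,0,0],"rotation": [0,0,10]}
    - {"grip": -1,"offset": [0,0,0],"rotation": [0,0,10]}
    - {"grip": -1,"offset": [0,0,0],"rotation": [0,0,10]}
    - {"grip": -1,"offset": [0,0,0],"rotation": [0,0,10]}
    - {"grip": -1,"offset": [0,0,0],"rotation": [0,0,9.5]}
    - {"grip": -1,"offset": [0,0,0],"rotation": [0,0,0]}
    - {"grip": -1,"offset": [0,0,0.02],"rotation": [0,0,0]}
    - {"grip": -1,"offset": [0,0,0.03],"rotation": [0,0,0]}
    - {"grip": -1,"offset": [0,0,0.02],"rotation": [0,0,0]}
    - {"grip": -1,"offset": [0,0,0],"rotation": [0,0,0]}

```text
clock: 20.65
eef_pos: [0.548, -0.007, 0.127]
ee_rot: [0.734, 0.679, -0.001, -0.001]
force: [0.8, -0.1, -0.1]
opening: 0.0539
grip_force: 63.7
```

```bash
cat >> h.py <<'E'
def held(zoff=-.006):
    "centre of the board in the hand, from the wrist view (top face), against the TCP"
    p=np.array(r.state()["eef_pos"]); blanks("wrist",zt=p[2]+zoff,lo=50,amin=.003)
E
python3 - <<'E'
from h import *
go(.5493,-.0070,.074,-4.7); held(); blanks("top",lo=60)
E
```

```text
t 20.65 pos [ 0.548 -0.007  0.127] y-angle -4.5 tilt [-0.    -0.003] q1,q6 [-1. 94.] open 0.0539 gf 63.7 F [ 0.8 -0.1 -0.1]
  shift [0.0001 0.0015 0.053 ] norm xy 0.001
  turn_z 0.2
blank [ 0.5401 -0.0447] [0.077 0.065] yaw 87.3
blank [0.554 0.783] [0.187 0.057] yaw 5.9
blank [0.5718 0.7283] [0.221 0.051] yaw 5.0
blank [0.6953 0.1306] [0.056 0.101] yaw 154.4
blank [0.7021 0.8457] [0.502 0.15 ] yaw 6.2
blank [ 0.9199 -0.1084] [0.08  0.151] yaw 112.9
```

Request:
send_rows:
  steps:
    - {"grip": -1,"offset": [0,0.001,0.025],"rotation": [0,0,0]}
    - {"grip": -1,"offset": [0,0,0.018],"rotation": [0,0,0]}
    - {"grip": -1,"offset": [0,0,0.01],"rotation": [0,0,0]}
    - {"grip": -1,"offset": [0,0,0],"rotation": [0,0,0]}
    - {"grip": 0.6,"offset": [0,0,0],"rotation": [0,0,0]}
    - {"grip": 0.8,"offset": [0,0,0],"rotation": [0,0,0]}
    - {"grip": 1,"offset": [0,0,0],"rotation": [0,0,0]}
    - {"grip": 1,"offset": [0,0,-0.03],"rotation": [0,0,0]}
    - {"grip": 1,"offset": [0,0,-0.06],"rotation": [0,0,0]}
    - {"grip": 1,"offset": [0,0,-0.055],"rotation": [0,0,-10]}

```text
clock: 22.0
eef_pos: [0.5499, -0.0071, 0.2223]
ee_rot: [0.672, 0.74, 0.0, 0.0]
force: [1.0, -0.1, -0.5]
opening: 0.0856
grip_force: 0.0
```

Run:
```python
from h import *
blanks("wrist",zt=.066,name="wr5",lo=60)
blanks("top")
go(.704,.1263,.11,64.4)   # B, 10 mm along its length away from the peg
```

```text
blank [ 0.8728 -0.0931] [0.086 0.142] yaw 112.9
blank [0.6741 0.0028] [0.047 0.084] yaw 179.7
blank [ 0.5493 -0.0103] [0.095 0.057] yaw 86.4
blank [0.5548 0.7833] [0.186 0.054] yaw 4.9
blank [0.5705 0.7343] [0.221 0.063] yaw 6.4
blank [0.6953 0.1307] [0.056 0.101] yaw 154.4
blank [0.6932 0.8445] [0.488 0.149] yaw 6.3
t 22.1 pos [ 0.5527 -0.0071  0.2267] y-angle 5.6 tilt [-0.001  0.01 ] q1,q6 [-1. 84.] open 0.0855 gf 0.0 F [ 0.8 -0.3  0.3]
  shift [0.1181 0.1624 0.1181] norm xy 0.202
  turn_z -58.8
```

View pics/wr5.png

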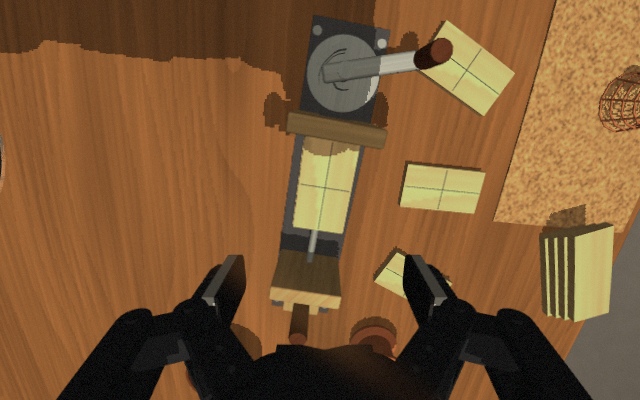

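The pile of two is square at (325,185), and the remaining three are at (465,68), (442,187) and (400,275). Next is the one by the peg.

Request:
send_rows:
  steps:
    - {"grip": 1,"offset": [0.03,0.0405,0],"rotation": [0,0,0]}
    - {"grip": 1,"offset": [0.03,0.0405,0],"rotation": [0,0,0]}
    - {"grip": 1,"offset": [0.03,0.0405,0],"rotation": [0,0,0]}
    - {"grip": 1,"offset": [0.03,0.0405,0],"rotation": [0,0,0]}
    - {"grip": 1,"offset": [0,0,0.01],"rotation": [0,0,-9.8]}
    - {"grip": 1,"offset": [0,0,0.01],"rotation": [0,0,-9.8]}
    - {"grip": 1,"offset": [0,0,0.01],"rotation": [0,0,-9.8]}
    - {"grip": 1,"offset": [0,0,0.01],"rotation": [0,0,-9.8]}
    - {"grip": 1,"offset": [0,0,0.01],"rotation": [0,0,-9.8]}
    - {"grip": 1,"offset": [0,0,0.01],"rotation": [0,0,-9.8]}

```text
clock: 23.35
eef_pos: [0.7, 0.1275, 0.1594]
ee_rot: [0.221, 0.975, -0.0, -0.0]
force: [0.2, 0.7, 0.2]
opening: 0.0853
grip_force: 0.0
```

Run:
```python
from h import *
r.snapshot("top");go(.704,.1263,.0185,64.4)
```

```text
t 23.4 pos [0.6995 0.1274 0.1579] y-angle 64.9 tilt [ 0.002 -0.001] q1,q6 [10. 35.] open 0.0857 gf 0.0 F [-0.  -0.6 -1.5]
  shift [-0.0049  0.0011  0.1394] norm xy 0.005
  turn_z 0.5
```

Request:
send_rows:
  steps:
    - {"grip": 1,"offset": [-0.005,0.001,0.03],"rotation": [0,0,0.5]}
    - {"grip": 1,"offset": [0,0,0.04],"rotation": [0,0,0]}
    - {"grip": 1,"offset": [0,0,0.04],"rotation": [0,0,0]}
    - {"grip": 1,"offset": [0,0,0.02],"rotation": [0,0,0]}
    - {"grip": 0.6,"offset": [0,0,0.01],"rotation": [0,0,0]}
    - {"grip": 0.4,"offset": [0,0,0],"rotation": [0,0,0]}
    - {"grip": -1,"offset": [0,0,0],"rotation": [0,0,0]}
    - {"grip": -1,"offset": [0,0,0],"rotation": [0,0,0]}
    - {"grip": -1,"offset": [0,0,0],"rotation": [0,0,0]}
    - {"grip": -1,"offset": [0,0,0],"rotation": [0,0,0]}

```text
clock: 24.65
eef_pos: [0.7058, 0.1263, 0.0214]
ee_rot: [0.228, 0.974, 0.0, 0.001]
force: [0.6, 0.1, 5.6]
opening: 0.0535
grip_force: 63.7
```

Run:
```python
from h import *
p,a=go(); B=np.array([.6953,.1307]); y=np.radians(a); d=B-p[:2]
o=(d@[-np.sin(y),np.cos(y)],d@[np.cos(y),np.sin(y)]);print("blank in tool xy",o)
# target TCP: bed target minus offset rotated to y=-4.7 (x axis at 85.3)
T=np.array([.5493,-.0070])-o[0]*np.array([np.cos(np.radians(85.3)),np.sin(np.radians(85.3))]);print(T)
y=np.radians(a-20);w=T-p[:2];print("shift after 20deg turn",w@[-np.sin(y),np.cos(y)],w@[np.cos(y),np.sin(y)])
```

```text
t 24.65 pos [0.7058 0.1263 0.0214] y-angle 63.6 tilt [-0.001  0.001] q1,q6 [10. 37.] open 0.0535 gf 63.7 F [0.6 0.1 5.6]
blank in tool xy (np.float64(0.011383903146118425), np.float64(-0.0007780132867342298))
[ 0.54836722 -0.01834562]
shift after 20deg turn 0.00394346936537586 -0.21381770567659997
```

Request:
send_rows:
  steps:
    - {"grip": -1,"offset": [0,0,-0.06],"rotation": [0,0,0]}
    - {"grip": -1,"offset": [0,0,-0.06],"rotation": [0,0,0]}
    - {"grip": -1,"offset": [0,0,-0.06],"rotation": [0,0,10]}
    - {"grip": -1,"offset": [0,0,0],"rotation": [0,0,10]}
    - {"grip": -1,"offset": [0.001,-0.0535,0],"rotation": [0,0,0]}
    - {"grip": -1,"offset": [0.001,-0.0535,0],"rotation": [0,0,0]}
    - {"grip": -1,"offset": [0.001,-0.0535,0],"rotation": [0,0,0]}
    - {"grip": -1,"offset": [0.001,-0.0535,0],"rotation": [0,0,0]}
    - {"grip": -1,"offset": [0,0,0],"rotation": [0,0,10]}
    - {"grip": -1,"offset": [0,0,0],"rotation": [0,0,10]}

```text
clock: 25.9
eef_pos: [0.5469, -0.0192, 0.2007]
ee_rot: [0.55, 0.835, 0.0, 0.0]
force: [0.6, -0.1, 0.2]
opening: 0.0517
grip_force: 62.6
```

Request:
send_rows:
  steps:
    - {"grip": -1,"offset": [0,0,0],"rotation": [0,0,9.4]}
    - {"grip": -1,"offset": [0,0,0],"rotation": [0,0,9.4]}
    - {"grip": -1,"offset": [0,0,0],"rotation": [0,0,9.4]}
    - {"grip": -1,"offset": [0,0,0],"rotation": [0,0,0]}
    - {"grip": -1,"offset": [0,0,0.02],"rotation": [0,0,0]}
    - {"grip": -1,"offset": [0,0,0.03],"rotation": [0,0,0]}
    - {"grip": -1,"offset": [0,0,0.01],"rotation": [0,0,0]}
    - {"grip": -1,"offset": [0,0,0],"rotation": [0,0,0]}
    - {"grip": -1,"offset": [0,0,0],"rotation": [0,0,0]}
    - {"grip": -1,"offset": [0,0,0],"rotation": [0,0,0]}

```text
clock: 27.15
eef_pos: [0.5481, -0.0186, 0.1413]
ee_rot: [0.735, 0.679, 0.001, 0.001]
force: [-0.2, -0.2, 0.1]
opening: 0.0513
grip_force: 62.6
```

Run:
```python
from h import *
p,a=go(.5484,-.0183,.0885,-4.7); blanks("wrist",zt=p[2]-.0095,lo=50,amin=.003)
```

```text
t 27.15 pos [ 0.5481 -0.0186  0.1413] y-angle -4.5 tilt [0.    0.002] q1,q6 [-2. 93.] open 0.0513 gf 62.6 F [-0.2 -0.2  0.1]
  shift [0.0003 0.0002 0.0528] norm xy 0.0
  turn_z 0.2
blank [ 0.5419 -0.0605] [0.063 0.088] yaw 90.1
```

Run:
```python
from h import *
save("wrist","wr6");save("scene","sc6",(190,120,390,300),4)
```

```text
(no output)
```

View pics/wr6.png

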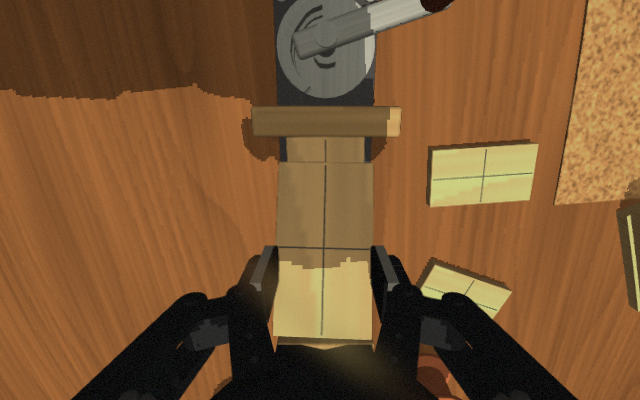

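The held blank narrows towards the fence, with corners (278,163), (372,163), (373,338), (273,338) and the cross at (323,248), so it has slipped and drooped at the fence end. I fit its pose.

Run:
```python
from h import *
np.set_printoptions(precision=4,suppress=True)
P=r.camera_params("wrist");M=np.array(P["world_to_cam"])
K=np.array([[P["fx"],0,P["cx"]],[0,P["fy"],P["cy"]],[0,0,1.]])
obj=np.array([[.05,.028,0],[.05,-.028,0],[-.05,-.028,0],[-.05,.028,0],[0,0,0]])
img=np.array([[278,163],[372,163],[373,338],[273,338],[323.5,248]],float)
ok,rv,t=cv2.solvePnP(obj,img,K,np.array([P["k1"],0,0,0.]),flags=cv2.SOLVEPNP_ITERATIVE)
F=np.diag([1,-1,-1.]);R=M[:3,:3].T@F@cv2.Rodrigues(rv)[0];c=M[:3,:3].T@(F@t[:,0]-M[:3,3])
print("top centre",c,"x axis",R[:,0],"z",R[:,2]);
pr,_=cv2.projectPoints(obj,rv,t,K,np.array([P["k1"],0,0,0.]));print(pr[:,0]-img)
go()
```

```text
top centre [ 0.5476 -0.0143  0.1239] x axis [ 0.0806  0.899  -0.4305] z [0.0381 0.4288 0.9026]
[[-0.3378 -0.4707]
 [-0.3684  0.444 ]
 [ 0.1132  0.3732]
 [ 0.1274 -0.3743]
 [ 0.4376  0.0278]]
t 27.3 pos [ 0.5478 -0.0186  0.1408] y-angle -4.5 tilt [0.    0.001] q1,q6 [-2. 93.] open 0.0516 gf 62.6 F [ 0.8 -0.2 -0.5]
```

View pics/sc6.png

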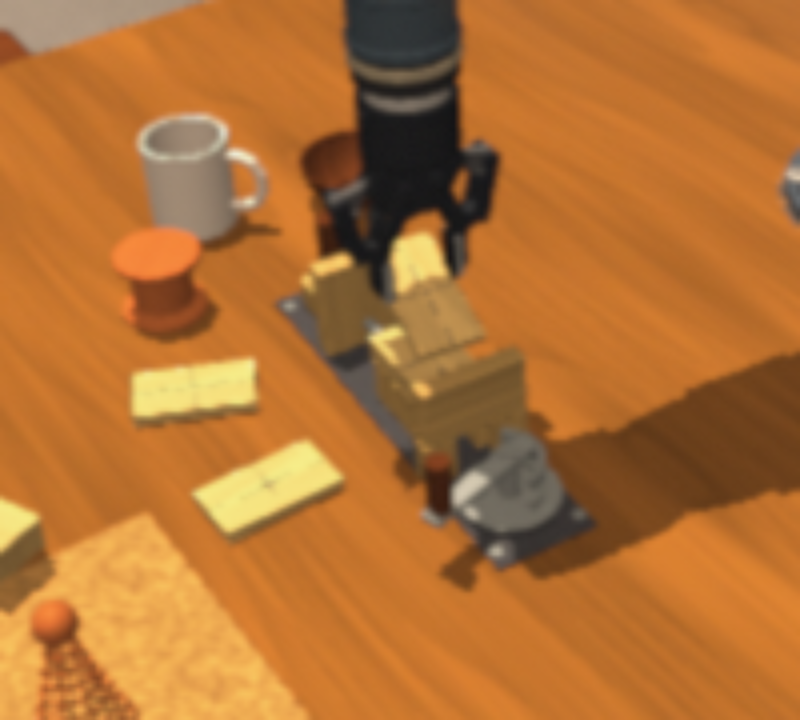

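The scene view confirms it: the held board slants down to the fence by about 25°, having slipped when the grip slackened. I tilt the tool about its y axis to level the board and check again.

Request:
send_rows:
  steps:
    - {"grip": -1,"offset": [0,0,0],"rotation": [0,5,0]}
    - {"grip": -1,"offset": [0,0,0],"rotation": [0,5,0]}
    - {"grip": -1,"offset": [0,0,0],"rotation": [0,5,0]}
    - {"grip": -1,"offset": [0,0,0],"rotation": [0,5,0]}
    - {"grip": -1,"offset": [0,0,0],"rotation": [0,5.5,0]}
    - {"grip": -1,"offset": [0,0,0],"rotation": [0,0,0]}
    - {"grip": -1,"offset": [0,0,0],"rotation": [0,0,0]}
    - {"grip": -1,"offset": [0,0,0],"rotation": [0,0,0]}
    - {"grip": -1,"offset": [0,0,0],"rotation": [0,0,0]}
    - {"grip": -1,"offset": [0,0,0],"rotation": [0,0,0]}

```text
clock: 28.55
eef_pos: [0.5476, -0.0182, 0.1405]
ee_rot: [0.716, 0.662, 0.162, -0.15]
force: [-0.2, -0.3, -0.3]
opening: 0.0515
grip_force: 62.6
```

Run:
```python
from h import *
save("wrist","wr7");go()
P=r.camera_params("wrist")
print(proj("wrist",[.5499,-.0056,.129],P))
save("scene","sc7",(240,160,360,270),5)
```

```text
t 28.6 pos [ 0.5476 -0.0183  0.1404] y-angle -4.5 tilt [0.43 0.  ] q1,q6 [-15.  79.] open 0.0516 gf 62.6 F [-0.2  0.1  0.2]
[327.22502134 245.07252139]
```

View pics/sc7.png

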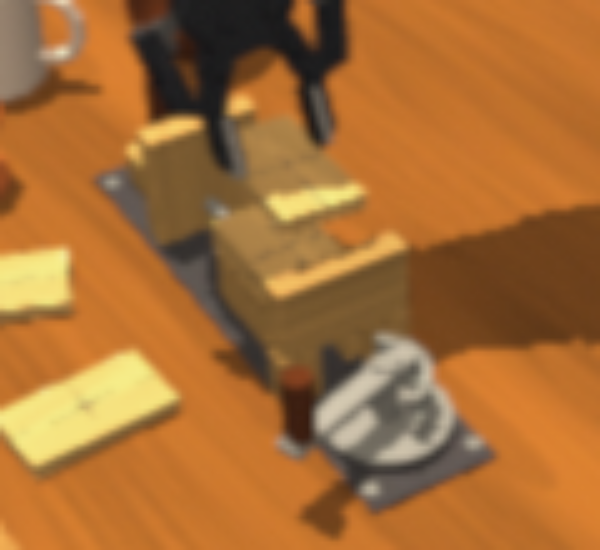

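The board now looks level above the pile (about (300,175) in the crop). I lower it straight down.

Request:
send_rows:
  steps:
    - {"grip": -1,"offset": [-0.0065,0,0.0135],"rotation": [0,0,0]}
    - {"grip": -1,"offset": [-0.0065,0,0.0135],"rotation": [0,0,0]}
    - {"grip": -1,"offset": [-0.0043,0,0.009],"rotation": [0,0,0]}
    - {"grip": -1,"offset": [-0.0022,0,0.0045],"rotation": [0,0,0]}
    - {"grip": -1,"offset": [0,0,0],"rotation": [0,0,0]}
    - {"grip": -1,"offset": [0,0,0],"rotation": [0,0,0]}
    - {"grip": -1,"offset": [0,0,0],"rotation": [0,0,0]}
    - {"grip": -1,"offset": [0,0,0],"rotation": [0,0,0]}
    - {"grip": -1,"offset": [0,0,0],"rotation": [0,0,0]}
    - {"grip": -1,"offset": [0,0,0],"rotation": [0,0,0]}

```text
clock: 29.9
eef_pos: [0.5475, -0.0188, 0.0954]
ee_rot: [0.717, 0.662, 0.162, -0.15]
force: [0.3, -0.6, -0.8]
opening: 0.0519
grip_force: 62.6
```

Run:
```python
from h import *
go()
```

```text
t 29.9 pos [ 0.5475 -0.0188  0.0954] y-angle -4.6 tilt [0.431 0.   ] q1,q6 [-15.  79.] open 0.0519 gf 62.6 F [ 0.3 -0.6 -0.8]
```

Request:
send_rows:
  steps:
    - {"grip": -1,"offset": [-0.0009,0,0.0018],"rotation": [0,0,0]}
    - {"grip": -1,"offset": [-0.0009,0,0.0018],"rotation": [0,0,0]}
    - {"grip": -1,"offset": [0,0,0],"rotation": [0,0,0]}
    - {"grip": 0.5,"offset": [0,0,0],"rotation": [0,0,0]}
    - {"grip": 0.8,"offset": [0,0,0],"rotation": [0,0,0]}
    - {"grip": 1,"offset": [0,0,0],"rotation": [0,0,0]}
    - {"grip": 1,"offset": [0.013,0,-0.027],"rotation": [0,0,0]}
    - {"grip": 1,"offset": [0.024,0,-0.05],"rotation": [0,0,0]}
    - {"grip": 1,"offset": [0.024,0,-0.05],"rotation": [0,-9.0,0]}
    - {"grip": 1,"offset": [0,0,0],"rotation": [0,-9,0]}

```text
clock: 31.15
eef_pos: [0.5498, -0.0194, 0.2372]
ee_rot: [0.734, 0.677, 0.049, -0.039]
force: [1.1, -0.4, -1.3]
opening: 0.0853
grip_force: 0.0
```

Request:
send_rows:
  steps:
    - {"grip": 1,"offset": [0,0,0],"rotation": [0,-7.5,0]}
    - {"grip": 1,"offset": [0,0,0],"rotation": [0,0,0]}
    - {"grip": 1,"offset": [0,0,0],"rotation": [0,0,-10]}
    - {"grip": 1,"offset": [0,0,0],"rotation": [0,0,-10]}
    - {"grip": 1,"offset": [0,0,0],"rotation": [0,0,-10]}
    - {"grip": 1,"offset": [0,0,0],"rotation": [0,0,0]}
    - {"grip": 1,"offset": [0,0,0],"rotation": [0,0,0]}
    - {"grip": 1,"offset": [0,0,0],"rotation": [0,0,0]}
    - {"grip": 1,"offset": [0,0,0],"rotation": [0,0,0]}
    - {"grip": 1,"offset": [0,0,0],"rotation": [0,0,0]}

```text
clock: 32.4
eef_pos: [0.5476, -0.0184, 0.2323]
ee_rot: [0.534, 0.845, 0.0, -0.0]
force: [0.7, -0.3, 0.5]
opening: 0.0853
grip_force: 0.0
```

Run:
```python
from h import *
blanks("wrist",zt=.078,name="wr8",lo=60,amin=.003)
blanks("top")
go(.6988,-.0099,.12,89.6)
```

```text
blank [ 0.6568 -0.1116] [0.045 0.08 ] yaw 154.2
blank [0.6628 0.0015] [0.045 0.081] yaw 179.5
blank [ 0.5468 -0.0107] [0.096 0.057] yaw 84.6
blank [0.5545 0.7833] [0.185 0.054] yaw 4.9
blank [0.5746 0.7199] [0.218 0.053] yaw 0.8
blank [0.6937 0.8446] [0.484 0.149] yaw 6.3
t 32.5 pos [ 0.5476 -0.0184  0.2322] y-angle 25.4 tilt [0. 0.] q1,q6 [-2. 63.] open 0.0856 gf 0.0 F [ 0.4 -0.4  0.1]
  shift [-0.0573  0.1402  0.1122] norm xy 0.151
  turn_z -64.2
```

View pics/wr8.png

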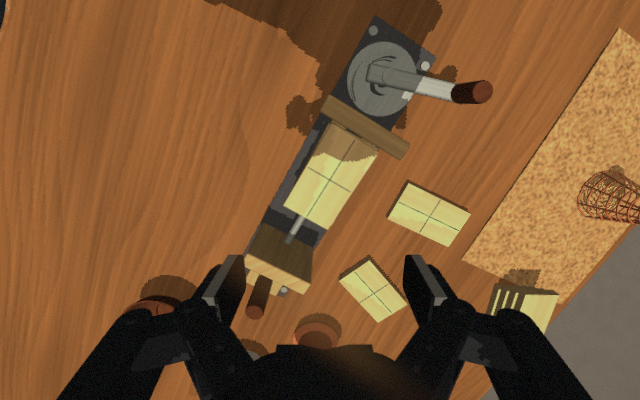

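The three-high pile is square at (330,180), and the last two blanks are at (428,213) and (372,290).

Request:
send_rows:
  steps:
    - {"grip": 1,"offset": [-0.0191,0.0467,0],"rotation": [0,0,0]}
    - {"grip": 1,"offset": [-0.0191,0.0467,0],"rotation": [0,0,0]}
    - {"grip": 1,"offset": [-0.0191,0.0467,0],"rotation": [0,0,0]}
    - {"grip": 1,"offset": [0,0,0],"rotation": [0,0,-10.7]}
    - {"grip": 1,"offset": [0,0,0],"rotation": [0,0,-10.7]}
    - {"grip": 1,"offset": [0,0,0],"rotation": [0,0,-10.7]}
    - {"grip": 1,"offset": [0,0,0],"rotation": [0,0,-10.7]}
    - {"grip": 1,"offset": [0,0,0.02],"rotation": [0,0,-10.7]}
    - {"grip": 1,"offset": [0,0,0.02],"rotation": [0,0,-10.7]}
    - {"grip": 1,"offset": [0,0,0],"rotation": [0,0,0]}

```text
clock: 33.75
eef_pos: [0.6978, -0.0099, 0.1906]
ee_rot: [0.004, 1.0, 0.0, -0.002]
force: [0.7, -0.6, 0.2]
opening: 0.0851
grip_force: 0.0
```

Run:
```python
from h import *
blanks("wrist",lo=60,amin=.0025)
go(.6988,-.0099,.0185,89.6)
```

```text
blank [ 0.9139 -0.0901] [0.085 0.09 ] yaw 113.1
blank [ 0.6992 -0.0114] [0.056 0.1  ] yaw 179.7
blank [ 0.691  -0.1509] [0.056 0.1  ] yaw 154.1
blank [ 0.5432 -0.0086] [0.129 0.055] yaw 87.6
t 33.8 pos [ 0.6983 -0.0099  0.1919] y-angle 89.4 tilt [0.001 0.   ] q1,q6 [-1. -0.] open 0.0851 gf 0.0 F [-0.4  0.9  0.6]
  shift [-0.0007  0.      0.1734] norm xy 0.0
  turn_z -0.2
```

Request:
send_rows:
  steps:
    - {"grip": 1,"offset": [-0.001,-0.001,0.045],"rotation": [0,0,0]}
    - {"grip": 1,"offset": [0,0,0.05],"rotation": [0,0,0]}
    - {"grip": 1,"offset": [0,0,0.045],"rotation": [0,0,0]}
    - {"grip": 1,"offset": [0,0,0.025],"rotation": [0,0,0]}
    - {"grip": 0.6,"offset": [0,0,0.01],"rotation": [0,0,0]}
    - {"grip": 0.4,"offset": [0,0,0],"rotation": [0,0,0]}
    - {"grip": -1,"offset": [0,0,0],"rotation": [0,0,0]}
    - {"grip": -1,"offset": [0,0,0],"rotation": [0,0,0]}
    - {"grip": -1,"offset": [0,0,0],"rotation": [0,0,0]}
    - {"grip": -1,"offset": [0,0,0],"rotation": [0,0,0]}

```text
clock: 35.05
eef_pos: [0.7008, -0.011, 0.019]
ee_rot: [0.003, 1.0, 0.0, 0.001]
force: [-0.7, 0.4, 7.0]
opening: 0.054
grip_force: 63.7
```

Run:
```python
from h import *
p,a=go(); T=np.array([.5493,-.0070])
y=np.radians(a-20);w=T-p[:2];print("shift after 20deg turn",w@[-np.sin(y),np.cos(y)],w@[np.cos(y),np.sin(y)])
```

```text
t 35.05 pos [ 0.7008 -0.011   0.019 ] y-angle 89.6 tilt [-0.003  0.   ] q1,q6 [-1. -1.] open 0.054 gf 63.7 F [-0.7  0.4  7. ]
shift after 20deg turn 0.1434003412022464 -0.04898426895618167
```

Request:
send_rows:
  steps:
    - {"grip": -1,"offset": [0,0,-0.06],"rotation": [0,0,0]}
    - {"grip": -1,"offset": [0,0,-0.06],"rotation": [0,0,10]}
    - {"grip": -1,"offset": [0,0,-0.06],"rotation": [0,0,10]}
    - {"grip": -1,"offset": [0.0478,-0.0163,0],"rotation": [0,0,0]}
    - {"grip": -1,"offset": [0.0478,-0.0163,0],"rotation": [0,0,0]}
    - {"grip": -1,"offset": [0.0478,-0.0163,0],"rotation": [0,0,0]}
    - {"grip": -1,"offset": [0,0,0],"rotation": [0,0,10]}
    - {"grip": -1,"offset": [0,0,0],"rotation": [0,0,10]}
    - {"grip": -1,"offset": [0,0,0],"rotation": [0,0,10]}
    - {"grip": -1,"offset": [0,0,0],"rotation": [0,0,10]}

```text
clock: 36.3
eef_pos: [0.5483, -0.007, 0.1978]
ee_rot: [0.505, 0.863, 0.0, 0.0]
force: [0.0, 0.3, -0.8]
opening: 0.0537
grip_force: 63.6
```

Request:
send_rows:
  steps:
    - {"grip": -1,"offset": [0,0,0],"rotation": [0,0,8.6]}
    - {"grip": -1,"offset": [0,0,0],"rotation": [0,0,8.6]}
    - {"grip": -1,"offset": [0,0,0],"rotation": [0,0,8.6]}
    - {"grip": -1,"offset": [0,0,0],"rotation": [0,0,8.5]}
    - {"grip": -1,"offset": [0,0,0],"rotation": [0,0,0]}
    - {"grip": -1,"offset": [0,0,0.02],"rotation": [0,0,0]}
    - {"grip": -1,"offset": [0,0,0.02],"rotation": [0,0,0]}
    - {"grip": -1,"offset": [0,0,0],"rotation": [0,0,0]}
    - {"grip": -1,"offset": [0,0,0],"rotation": [0,0,0]}
    - {"grip": -1,"offset": [0,0,0],"rotation": [0,0,0]}

```text
clock: 37.55
eef_pos: [0.5488, -0.007, 0.1582]
ee_rot: [0.735, 0.678, 0.001, 0.0]
force: [-0.5, -0.2, -0.6]
opening: 0.0539
grip_force: 63.6
```

Run:
```python
from h import *
p,a=go(.5493,-.0070,.098,-4.7); blanks("wrist",zt=p[2]-.007,lo=50,amin=.002)
```

```text
t 37.55 pos [ 0.5488 -0.007   0.1582] y-angle -4.6 tilt [0.    0.001] q1,q6 [-1. 94.] open 0.0539 gf 63.6 F [-0.5 -0.2 -0.6]
  shift [0.     0.0005 0.0602] norm xy 0.001
  turn_z 0.1
blank [ 0.542  -0.0484] [0.066 0.086] yaw 90.8
```

Request:
send_rows:
  steps:
    - {"grip": -1,"offset": [0,0,0.03],"rotation": [0,0,0]}
    - {"grip": -1,"offset": [0,0,0.02],"rotation": [0,0,0]}
    - {"grip": -1,"offset": [0,0,0.01],"rotation": [0,0,0]}
    - {"grip": -1,"offset": [0,0,0],"rotation": [0,0,0]}
    - {"grip": 0.6,"offset": [0,0,0],"rotation": [0,0,0]}
    - {"grip": 0.8,"offset": [0,0,0],"rotation": [0,0,0]}
    - {"grip": 1,"offset": [0,0,0],"rotation": [0,0,0]}
    - {"grip": 1,"offset": [0,0,-0.03],"rotation": [0,0,0]}
    - {"grip": 1,"offset": [0,0,-0.06],"rotation": [0,0,0]}
    - {"grip": 1,"offset": [0,0,-0.05],"rotation": [0,0,-10]}

```text
clock: 38.85
eef_pos: [0.5482, -0.007, 0.2393]
ee_rot: [0.672, 0.74, 0.0, 0.0]
force: [1.5, -0.1, 0.5]
opening: 0.0855
grip_force: 0.0
```

Run:
```python
from h import *
blanks("wrist",zt=.09,lo=60,amin=.003)
blanks("top")
go(.6912,-.1495,.12,64.0)
```

```text
blank [ 0.8468 -0.0807] [0.08  0.132] yaw 113.8
blank [ 0.5475 -0.0113] [0.094 0.057] yaw 85.3
blank [0.5537 0.7844] [0.187 0.052] yaw 5.0
blank [0.5745 0.7208] [0.218 0.053] yaw 1.5
blank [0.6934 0.8448] [0.484 0.149] yaw 6.2
t 38.95 pos [ 0.5506 -0.007   0.2429] y-angle 5.6 tilt [-0.001  0.009] q1,q6 [-1. 84.] open 0.0856 gf 0.0 F [ 1.3 -0.3  0.2]
  shift [-0.1554  0.125   0.1242] norm xy 0.2
  turn_z -58.4
```

Request:
send_rows:
  steps:
    - {"grip": 1,"offset": [-0.0388,0.0315,0],"rotation": [0,0,0]}
    - {"grip": 1,"offset": [-0.0388,0.0315,0],"rotation": [0,0,0]}
    - {"grip": 1,"offset": [-0.0388,0.0315,0],"rotation": [0,0,0]}
    - {"grip": 1,"offset": [-0.0388,0.0315,0],"rotation": [0,0,0]}
    - {"grip": 1,"offset": [0,0,0],"rotation": [0,0,-9.8]}
    - {"grip": 1,"offset": [0,0,0],"rotation": [0,0,-9.8]}
    - {"grip": 1,"offset": [0,0,0],"rotation": [0,0,-9.8]}
    - {"grip": 1,"offset": [0,0,0.01],"rotation": [0,0,-9.8]}
    - {"grip": 1,"offset": [0,0,0.02],"rotation": [0,0,-9.6]}
    - {"grip": 1,"offset": [0,0,0.01],"rotation": [0,0,-9.6]}

```text
clock: 40.2
eef_pos: [0.6876, -0.1496, 0.1954]
ee_rot: [0.225, 0.974, 0.0, -0.001]
force: [-0.3, -0.9, -0.3]
opening: 0.0856
grip_force: 0.0
```

Run:
```python
from h import *
blanks("wrist",lo=60,amin=.0025)
go(.6912,-.1495,.0185,64.0)
```

```text
blank [ 0.9278 -0.1485] [0.065 0.087] yaw 115.3
blank [ 0.6906 -0.151 ] [0.056 0.099] yaw 154.2
t 40.25 pos [ 0.6873 -0.1496  0.1944] y-angle 64.5 tilt [ 0.003 -0.001] q1,q6 [-12.  13.] open 0.0855 gf 0.0 F [ 0.3  0.1 -1.1]
  shift [-0.0041  0.0019  0.1759] norm xy 0.004
  turn_z 0.5
```

Request:
send_rows:
  steps:
    - {"grip": 1,"offset": [-0.0035,0.001,0.045],"rotation": [0,0,0.4]}
    - {"grip": 1,"offset": [0,0,0.05],"rotation": [0,0,0]}
    - {"grip": 1,"offset": [0,0,0.045],"rotation": [0,0,0]}
    - {"grip": 1,"offset": [0,0,0.026],"rotation": [0,0,0]}
    - {"grip": 0.6,"offset": [0,0,0.012],"rotation": [0,0,0]}
    - {"grip": 0.4,"offset": [0,0,0],"rotation": [0,0,0]}
    - {"grip": -1,"offset": [0,0,0],"rotation": [0,0,0]}
    - {"grip": -1,"offset": [0,0,0],"rotation": [0,0,0]}
    - {"grip": -1,"offset": [0,0,0],"rotation": [0,0,0]}
    - {"grip": -1,"offset": [0,0,0],"rotation": [0,0,0]}

```text
clock: 41.5
eef_pos: [0.6924, -0.1506, 0.0203]
ee_rot: [0.231, 0.973, 0.0, 0.001]
force: [-0.5, 1.1, 5.3]
opening: 0.0537
grip_force: 63.6
```

Run:
```python
from h import *
p,a=go(); T=np.array([.5493,-.0070])
y=np.radians(a-20);w=T-p[:2];print("shift after 20deg turn",w@[-np.sin(y),np.cos(y)],w@[np.cos(y),np.sin(y)])
```

```text
t 41.5 pos [ 0.6924 -0.1506  0.0203] y-angle 63.3 tilt [-0.002  0.001] q1,q6 [-12.  14.] open 0.0537 gf 63.6 F [-0.5  1.1  5.3]
shift after 20deg turn 0.2025974452491856 -0.005563266507073422
```

Request:
send_rows:
  steps:
    - {"grip": -1,"offset": [0,0,-0.06],"rotation": [0,0,0]}
    - {"grip": -1,"offset": [0,0,-0.06],"rotation": [0,0,10]}
    - {"grip": -1,"offset": [0,0,-0.06],"rotation": [0,0,10]}
    - {"grip": -1,"offset": [0.0507,-0.0014,0],"rotation": [0,0,0]}
    - {"grip": -1,"offset": [0.0507,-0.0014,0],"rotation": [0,0,0]}
    - {"grip": -1,"offset": [0.0507,-0.0014,0],"rotation": [0,0,0]}
    - {"grip": -1,"offset": [0.0507,-0.0014,0],"rotation": [0,0,0]}
    - {"grip": -1,"offset": [0,0,0],"rotation": [0,0,10]}
    - {"grip": -1,"offset": [0,0,0],"rotation": [0,0,10]}
    - {"grip": -1,"offset": [0,0,0],"rotation": [0,0,10]}

```text
clock: 42.75
eef_pos: [0.5482, -0.0066, 0.1994]
ee_rot: [0.622, 0.783, 0.0, 0.0]
force: [0.2, -0.9, -0.9]
opening: 0.0535
grip_force: 63.6
```

Request:
send_rows:
  steps:
    - {"grip": -1,"offset": [0,0,0],"rotation": [0,0,9]}
    - {"grip": -1,"offset": [0,0,0],"rotation": [0,0,9]}
    - {"grip": -1,"offset": [0,0,0],"rotation": [0,0,0]}
    - {"grip": -1,"offset": [0,0,0],"rotation": [0,0,0]}
    - {"grip": -1,"offset": [0,0,0.02],"rotation": [0,0,0]}
    - {"grip": -1,"offset": [0,0,0.015],"rotation": [0,0,0]}
    - {"grip": -1,"offset": [0,0,0],"rotation": [0,0,0]}
    - {"grip": -1,"offset": [0,0,0],"rotation": [0,0,0]}
    - {"grip": -1,"offset": [0,0,0],"rotation": [0,0,0]}
    - {"grip": -1,"offset": [0,0,0],"rotation": [0,0,0]}

```text
clock: 44.0
eef_pos: [0.5487, -0.0068, 0.1647]
ee_rot: [0.735, 0.678, 0.0, 0.0]
force: [0.1, -0.2, -1.4]
opening: 0.0536
grip_force: 63.5
```

Run:
```python
from h import *
p,a=go(.5493,-.0070,.111,-4.7)
```

```text
t 44.0 pos [ 0.5487 -0.0068  0.1647] y-angle -4.7 tilt [0.    0.001] q1,q6 [-1. 94.] open 0.0536 gf 63.5 F [ 0.1 -0.2 -1.4]
  shift [-0.0002  0.0005  0.0537] norm xy 0.001
  turn_z 0.0
```

Request:
send_rows:
  steps:
    - {"grip": -1,"offset": [0,0,0.03],"rotation": [0,0,0]}
    - {"grip": -1,"offset": [0,0,0.015],"rotation": [0,0,0]}
    - {"grip": -1,"offset": [0,0,0.0085],"rotation": [0,0,0]}
    - {"grip": -1,"offset": [0,0,0],"rotation": [0,0,0]}
    - {"grip": 0.6,"offset": [0,0,0],"rotation": [0,0,0]}
    - {"grip": 0.8,"offset": [0,0,0],"rotation": [0,0,0]}
    - {"grip": 1,"offset": [0,0,0],"rotation": [0,0,0]}
    - {"grip": 1,"offset": [0,0,-0.03],"rotation": [0,0,0]}
    - {"grip": 1,"offset": [0,0,-0.05],"rotation": [0,0,0]}
    - {"grip": 1,"offset": [-0.03,0,-0.04],"rotation": [0,0,0]}

```text
clock: 45.25
eef_pos: [0.5463, -0.0358, 0.2326]
ee_rot: [0.734, 0.679, 0.001, 0.0]
force: [1.8, 0.9, -0.8]
opening: 0.0851
grip_force: 0.0
```

Request:
send_rows:
  steps:
    - {"grip": 1,"offset": [-0.05,0,0],"rotation": [0,0,0]}
    - {"grip": 1,"offset": [-0.05,0,0],"rotation": [0,0,0]}
    - {"grip": 1,"offset": [0,0,0],"rotation": [0,0,0]}
    - {"grip": 1,"offset": [0,0,0],"rotation": [0,0,0]}
    - {"grip": 1,"offset": [0,0,0],"rotation": [0,0,0]}
    - {"grip": 1,"offset": [0,0,0],"rotation": [0,0,0]}
    - {"grip": 1,"offset": [0,0,0],"rotation": [0,0,0]}
    - {"grip": 1,"offset": [0,0,0],"rotation": [0,0,0]}
    - {"grip": 1,"offset": [0,0,0],"rotation": [0,0,0]}
    - {"grip": 1,"offset": [0,0,0],"rotation": [0,0,0]}

```text
clock: 46.5
eef_pos: [0.5379, -0.1364, 0.2307]
ee_rot: [0.735, 0.678, 0.0, -0.0]
force: [-0.3, 0.2, -0.2]
opening: 0.0852
grip_force: 0.0
```

Run:
```python
from h import *
blanks("wrist",zt=.102,name="wr9",lo=60,amin=.003)
for d in r.pinpoint("wrist","jaw_grip"): print("post",round(d["p"],2),np.round(d["centre"]),at("wrist",d["centre"],.072))
for d in r.pinpoint("wrist","lever_grip"): print("lever",round(d["p"],2),np.round(d["centre"]),at("wrist",d["centre"],.08))
go(.535,-.181,.08,-4.7)
```

```text
blank [ 0.8135 -0.1024] [0.051 0.116] yaw 104.9
post 0.79 [325. 229.] [ 0.534582   -0.18560185  0.072     ]
t 46.65 pos [ 0.5379 -0.1364  0.2307] y-angle -4.7 tilt [ 0. -0.] q1,q6 [-14.  80.] open 0.0858 gf 0.0 F [ 0.4  0.2 -0.2]
  shift [-0.0447  0.0008  0.1507] norm xy 0.045
  turn_z 0.0
```

View pics/wr9.png

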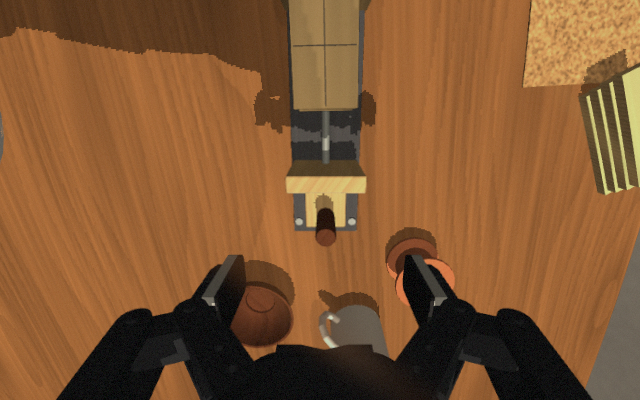

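The pile of five is square at (325,55), with the post at (325,235), giving about (0.535, -0.183), and the bystanders well clear. I go down and grip the post.

Request:
send_rows:
  steps:
    - {"grip": 1,"offset": [-0.0465,0.001,0],"rotation": [0,0,0]}
    - {"grip": 1,"offset": [0,0,0.04],"rotation": [0,0,0]}
    - {"grip": 1,"offset": [0,0,0.05],"rotation": [0,0,0]}
    - {"grip": 1,"offset": [0,0,0.045],"rotation": [0,0,0]}
    - {"grip": 0,"offset": [0,0,0.014],"rotation": [0,0,0]}
    - {"grip": -1,"offset": [0,0,0],"rotation": [0,0,0]}
    - {"grip": -1,"offset": [0,0,0],"rotation": [0,0,0]}
    - {"grip": -1,"offset": [0,0,0],"rotation": [0,0,0]}
    - {"grip": -1,"offset": [0,0,0],"rotation": [0,0,0]}
    - {"grip": -1,"offset": [0,0,0],"rotation": [0,0,0]}

```text
clock: 47.9
eef_pos: [0.5356, -0.183, 0.0837]
ee_rot: [0.735, 0.678, 0.0, 0.001]
force: [-2.5, 0.7, 7.1]
opening: 0.0201
grip_force: 58.3
```

Run:
```python
from h import *
u=np.array([.0819,.9966]);b=np.array([.5495,-.0055]);t=b-.125*u
p,a=go(t[0],t[1],.081); print("jaw est",-(p[:2]-b)@u-.115, "lateral", (p[:2]-b)@[u[1],-u[0]])
```

```text
t 47.9 pos [ 0.5356 -0.183   0.0837] y-angle -4.7 tilt [-0.001  0.002] q1,q6 [-19.  76.] open 0.0201 gf 58.3 F [-2.5  0.7  7.1]
  shift [ 0.0531 -0.0007  0.0027] norm xy 0.053
jaw est 0.06307958078129587 lateral 0.0007357458493403145
```

Request:
send_rows:
  steps:
    - {"grip": -1,"offset": [0.009,0,0],"rotation": [0,0,0]}
    - {"grip": -1,"offset": [0.009,0,0],"rotation": [0,0,0]}
    - {"grip": -1,"offset": [0.009,0,0],"rotation": [0,0,0]}
    - {"grip": -1,"offset": [0.009,0,0],"rotation": [0,0,0]}
    - {"grip": -1,"offset": [0.006,0,0],"rotation": [0,0,0]}
    - {"grip": -1,"offset": [0.004,0,0],"rotation": [0,0,0]}
    - {"grip": -1,"offset": [0.003,0,0],"rotation": [0,0,0]}
    - {"grip": -1,"offset": [0.003,0,0],"rotation": [0,0,0]}
    - {"grip": -1,"offset": [0,0,0],"rotation": [0,0,0]}
    - {"grip": -1,"offset": [0,0,0],"rotation": [0,0,0]}

```text
clock: 49.15
eef_pos: [0.5399, -0.1312, 0.0837]
ee_rot: [0.735, 0.678, 0.001, 0.001]
force: [-2.8, -0.1, 7.2]
opening: 0.0206
grip_force: 58.4
```

Run:
```python
from h import *
u=np.array([.0819,.9966]);b=np.array([.5495,-.0055])
p,a=go(); print("jaw est",-(p[:2]-b)@u-.115)
```

```text
t 49.15 pos [ 0.5399 -0.1312  0.0837] y-angle -4.7 tilt [-0.001  0.002] q1,q6 [-14.  81.] open 0.0206 gf 58.4 F [-2.8 -0.1  7.2]
jaw est 0.01104541216501155
```

Request:
send_rows:
  steps:
    - {"grip": -1,"offset": [0.002,0,0],"rotation": [0,0,0]}
    - {"grip": -1,"offset": [0.002,0,0],"rotation": [0,0,0]}
    - {"grip": -1,"offset": [0,0,0],"rotation": [0,0,0]}
    - {"grip": -1,"offset": [0,0,0],"rotation": [0,0,0]}
    - {"grip": -1,"offset": [0,0,0],"rotation": [0,0,0]}
    - {"grip": -1,"offset": [0,0,0],"rotation": [0,0,0]}
    - {"grip": -1,"offset": [0,0,0],"rotation": [0,0,0]}
    - {"grip": -1,"offset": [0,0,0],"rotation": [0,0,0]}
    - {"grip": -1,"offset": [0,0,0],"rotation": [0,0,0]}
    - {"grip": -1,"offset": [0,0,0],"rotation": [0,0,0]}

```text
clock: 50.4
eef_pos: [0.5401, -0.1289, 0.0837]
ee_rot: [0.736, 0.677, -0.001, 0.002]
force: [-4.2, -9.0, 6.4]
opening: 0.0208
grip_force: 58.4
```

Run:
```python
from h import *
u=np.array([.0819,.9966]);b=np.array([.5495,-.0055])
p,a=go(); print("jaw est",-(p[:2]-b)@u-.115)
```

```text
t 50.4 pos [ 0.5401 -0.1289  0.0837] y-angle -4.7 tilt [-0.004  0.002] q1,q6 [-13.  81.] open 0.0208 gf 58.4 F [-4.2 -9.   6.4]
jaw est 0.008774508313882032
```

Request:
send_rows:
  steps:
    - {"grip": 0.3,"offset": [0,0,0],"rotation": [0,0,0]}
    - {"grip": 1,"offset": [0,0,0],"rotation": [0,0,0]}
    - {"grip": 1,"offset": [0,0,0],"rotation": [0,0,0]}
    - {"grip": 1,"offset": [0,0,-0.03],"rotation": [0,0,0]}
    - {"grip": 1,"offset": [0,0,-0.055],"rotation": [0,0,0]}
    - {"grip": 1,"offset": [0,0,-0.055],"rotation": [0,0,0]}
    - {"grip": 1,"offset": [0.0525,0.0141,0],"rotation": [0,0,0]}
    - {"grip": 1,"offset": [0.0525,0.0141,0],"rotation": [0,0,0]}
    - {"grip": 1,"offset": [0.0525,0.0141,0],"rotation": [0,0,0]}
    - {"grip": 1,"offset": [0.0525,0.0141,0],"rotation": [0,0,0]}

```text
clock: 51.65
eef_pos: [0.6134, 0.0797, 0.2219]
ee_rot: [0.735, 0.678, 0.0, 0.0]
force: [0.9, 0.4, -0.2]
opening: 0.0855
grip_force: 0.0
```

Request:
send_rows:
  steps:
    - {"grip": 1,"offset": [0.0525,0.0141,0],"rotation": [0,0,0]}
    - {"grip": 1,"offset": [0,0,0],"rotation": [0,0,10]}
    - {"grip": 1,"offset": [0,0,0],"rotation": [0,0,10]}
    - {"grip": 1,"offset": [0,0,0],"rotation": [0,0,10]}
    - {"grip": 1,"offset": [0,0,0],"rotation": [0,0,10]}
    - {"grip": 1,"offset": [0,0,0],"rotation": [0,0,10]}
    - {"grip": 1,"offset": [0,0,0],"rotation": [0,0,5]}
    - {"grip": 1,"offset": [0,0,0],"rotation": [0,0,0]}
    - {"grip": 1,"offset": [0,0,0],"rotation": [0,0,0]}
    - {"grip": 1,"offset": [0,0,0],"rotation": [0,0,0]}

```text
clock: 52.9
eef_pos: [0.6312, 0.129, 0.2217]
ee_rot: [0.965, 0.262, -0.0, -0.0]
force: [-0.2, 0.2, 0.2]
opening: 0.0854
grip_force: 0.0
```

Run:
```python
from h import *
r.snapshot("wrist")
for d in r.pinpoint("wrist","lever_grip"): print("lever",round(d["p"],2),np.round(d["centre"]),at("wrist",d["centre"],.08))
go(.632,.1268,.083)
```

```text
lever 0.8 [326. 191.] [0.6331914  0.12656722 0.08      ]
t 53.0 pos [0.6312 0.129  0.2217] y-angle -59.6 tilt [ 0. -0.] q1,q6 [ 12. 161.] open 0.0856 gf 0.0 F [0.1 0.1 0.7]
  shift [-0.0005  0.0023  0.1387] norm xy 0.002
```

Request:
send_rows:
  steps:
    - {"grip": 1,"offset": [0,0.002,0.035],"rotation": [0,0,0]}
    - {"grip": 1,"offset": [0,0,0.045],"rotation": [0,0,0]}
    - {"grip": 1,"offset": [0,0,0.04],"rotation": [0,0,0]}
    - {"grip": 1,"offset": [0,0,0.018],"rotation": [0,0,0]}
    - {"grip": 0,"offset": [0,0,0],"rotation": [0,0,0]}
    - {"grip": -1,"offset": [0,0,0],"rotation": [0,0,0]}
    - {"grip": -1,"offset": [0,0,0],"rotation": [0,0,0]}
    - {"grip": -1,"offset": [0,0,0],"rotation": [0,0,0]}
    - {"grip": -1,"offset": [0,0,0],"rotation": [0,0,0]}
    - {"grip": -1,"offset": [0,0,0],"rotation": [0,0,0]}

```text
clock: 54.25
eef_pos: [0.6326, 0.1278, 0.085]
ee_rot: [0.965, 0.262, 0.001, -0.0]
force: [-1.0, 2.3, 5.0]
opening: 0.0183
grip_force: 58.3
```

Run:
```python
from h import *
p,a=go()
C=np.array([.5585,.1091]);d=p[:2]-C;rho=np.hypot(*d);t0=np.degrees(np.arctan2(d[1],d[0]));print(rho,t0)
arc(C,.0752,t0,a,7.2,7.2,2)
```

```text
t 54.25 pos [0.6326 0.1278 0.085 ] y-angle -59.6 tilt [ 0.002 -0.   ] q1,q6 [ 11. 161.] open 0.0183 gf 58.3 F [-1.   2.3  5. ]
0.0764165865308544 14.177652614776534
[0.0021, -0.0092, 0] turn -7.2
[0.0021, -0.0092, 0] turn -7.2
```

Request:
send_rows:
  steps:
    - {"grip": -1,"offset": [0.0021,-0.0092,0],"rotation": [0,0,-7.2]}
    - {"grip": -1,"offset": [0.0021,-0.0092,0],"rotation": [0,0,-7.2]}
    - {"grip": -1,"offset": [0.0021,-0.0092,0],"rotation": [0,0,-7.2]}
    - {"grip": -1,"offset": [0.0021,-0.0092,0],"rotation": [0,0,-7.2]}
    - {"grip": -1,"offset": [0.0021,-0.0092,0],"rotation": [0,0,-7.2]}
    - {"grip": -1,"offset": [0.0021,-0.0092,0],"rotation": [0,0,-7.2]}
    - {"grip": -1,"offset": [0.0021,-0.0092,0],"rotation": [0,0,-7.2]}
    - {"grip": -1,"offset": [0.0021,-0.0092,0],"rotation": [0,0,-7.2]}
    - {"grip": -1,"offset": [0,0,0],"rotation": [0,0,0]}
    - {"grip": -1,"offset": [0,0,0],"rotation": [0,0,0]}

```text
clock: 55.5
eef_pos: [0.5838, 0.1811, 0.085]
ee_rot: [0.721, 0.693, 0.001, 0.0]
force: [-1.3, 2.9, 8.3]
opening: 0.0189
grip_force: 59.0
```

```bash
cat >> h.py <<'E'
def lev(dth=None,dtool=None,n=1):
    p,a=go();C=np.array([.5585,.1091]);d=p[:2]-C;t0=np.degrees(np.arctan2(d[1],d[0]));print("rho",np.hypot(*d),"ang",t0,"cam",np.radians(t0-13.7))
    if dth: arc(C,np.hypot(*d),t0,a,dth,dtool,n)
E
python3 -c "
from h import *
lev(7.2,7.2,1)"
```

```text
t 55.5 pos [0.5838 0.1811 0.085 ] y-angle -2.2 tilt [0.002 0.002] q1,q6 [ 17. 109.] open 0.0189 gf 59.0 F [-1.3  2.9  8.3]
rho 0.0763489432558087 ang 70.61843194372481 cam 0.9934140424903138
[0.0022, -0.0093, 0] turn -7.2
```

Request:
send_rows:
  steps:
    - {"grip": -1,"offset": [0.0021,-0.0092,0],"rotation": [0,0,-7.2]}
    - {"grip": -1,"offset": [0.0021,-0.0092,0],"rotation": [0,0,-7.2]}
    - {"grip": -1,"offset": [0.0021,-0.0092,0],"rotation": [0,0,-7.2]}
    - {"grip": -1,"offset": [0.0021,-0.0092,0],"rotation": [0,0,-7.2]}
    - {"grip": -1,"offset": [0.0021,-0.0092,0],"rotation": [0,0,-7.2]}
    - {"grip": -1,"offset": [0.0021,-0.0092,0],"rotation": [0,0,-7.2]}
    - {"grip": -1,"offset": [0.0021,-0.0092,0],"rotation": [0,0,-7.2]}
    - {"grip": -1,"offset": [0.0021,-0.0092,0],"rotation": [0,0,-7.2]}
    - {"grip": -1,"offset": [0,0,0],"rotation": [0,0,0]}
    - {"grip": -1,"offset": [0,0,0],"rotation": [0,0,0]}

```text
clock: 56.75
eef_pos: [0.5121, 0.1683, 0.085]
ee_rot: [0.297, 0.955, 0.001, 0.0]
force: [-5.1, 4.0, 10.6]
opening: 0.0186
grip_force: 59.2
```

```bash
python3 -c "
from h import *
lev(7,7,1)"
```

```text
t 56.75 pos [0.5121 0.1683 0.085 ] y-angle 55.4 tilt [0.001 0.002] q1,q6 [18. 53.] open 0.0186 gf 59.2 F [-5.1  4.  10.6]
rho 0.07518157903515543 ang 128.08191208720606 cam 1.9963409706484452
[0.0022, -0.0089, 0] turn -7.0
```

Smooth with low force; 28° to the stop.

Request:
send_rows:
  steps:
    - {"grip": -1,"offset": [0.0022,-0.0089,0],"rotation": [0,0,-7]}
    - {"grip": -1,"offset": [0.0022,-0.0089,0],"rotation": [0,0,-7]}
    - {"grip": -1,"offset": [0.0022,-0.0089,0],"rotation": [0,0,-7]}
    - {"grip": -1,"offset": [0.0022,-0.0089,0],"rotation": [0,0,-7]}
    - {"grip": -1,"offset": [0.0006,-0.0025,0],"rotation": [0,0,-2]}
    - {"grip": -1,"offset": [0,0,0],"rotation": [0,0,0]}
    - {"grip": -1,"offset": [0,0,0],"rotation": [0,0,0]}
    - {"grip": -1,"offset": [0,0,0],"rotation": [0,0,0]}
    - {"grip": -1,"offset": [0,0,0],"rotation": [0,0,0]}
    - {"grip": -1,"offset": [0,0,0],"rotation": [0,0,0]}

```text
clock: 58.0
eef_pos: [0.4902, 0.1389, 0.085]
ee_rot: [0.04, 0.999, 0.003, 0.001]
force: [-0.5, 13.5, 7.1]
opening: 0.0184
grip_force: 59.3
```

```bash
python3 -c "
from h import *
lev()"
```

```text
t 58.0 pos [0.4902 0.1389 0.085 ] y-angle 85.4 tilt [-0.002  0.006] q1,q6 [16. 20.] open 0.0184 gf 59.3 F [-0.5 13.5  7.1]
rho 0.0745098932431405 ang 156.40565957801613 cam 2.4906836208665633
```

At the closed stop (about 2.49 rad). I release, lift clear, and check.

Request:
send_rows:
  steps:
    - {"grip": 0,"offset": [0,0,0],"rotation": [0,0,0]}
    - {"grip": 1,"offset": [0,0,0],"rotation": [0,0,0]}
    - {"grip": 1,"offset": [0,0,0],"rotation": [0,0,0]}
    - {"grip": 1,"offset": [0,0,-0.03],"rotation": [0,0,0]}
    - {"grip": 1,"offset": [0,0,-0.05],"rotation": [0,0,0]}
    - {"grip": 1,"offset": [0,0,-0.05],"rotation": [0,0,10]}
    - {"grip": 1,"offset": [0,0,-0.03],"rotation": [0,0,10]}
    - {"grip": 1,"offset": [0,0,0],"rotation": [0,0,10]}
    - {"grip": 1,"offset": [0,0,0],"rotation": [0,0,10]}
    - {"grip": 1,"offset": [0,0,0],"rotation": [0,0,10]}

```text
clock: 59.25
eef_pos: [0.4887, 0.1361, 0.2437]
ee_rot: [0.461, 0.888, -0.0, -0.0]
force: [-0.5, -0.3, 0.2]
opening: 0.0854
grip_force: 0.0
```

Request:
send_rows:
  steps:
    - {"grip": 1,"offset": [-0.03,0,0],"rotation": [0,0,10]}
    - {"grip": 1,"offset": [-0.03,0,0],"rotation": [0,0,10]}
    - {"grip": 1,"offset": [-0.03,0,0],"rotation": [0,0,10]}
    - {"grip": 1,"offset": [-0.03,0,0],"rotation": [0,0,10]}
    - {"grip": 1,"offset": [-0.03,0,0],"rotation": [0,0,0]}
    - {"grip": 1,"offset": [-0.03,0,0],"rotation": [0,0,0]}
    - {"grip": 1,"offset": [0,0,0],"rotation": [0,0,0]}
    - {"grip": 1,"offset": [0,0,0],"rotation": [0,0,0]}
    - {"grip": 1,"offset": [0,0,0],"rotation": [0,0,0]}
    - {"grip": 1,"offset": [0,0,0],"rotation": [0,0,0]}

```text
clock: 60.5
eef_pos: [0.5254, -0.0329, 0.2437]
ee_rot: [0.734, 0.679, 0.0, -0.0]
force: [0.3, -0.1, -0.6]
opening: 0.0856
grip_force: 0.0
```

Run:
```python
from h import *
go()
blanks("wrist",zt=.102,lo=60,amin=.003); blanks("top",zt=.102,lo=60,amin=.003)
for cam in ("wrist","top"):
  for n,z in (("jaw_grip",.072),("lever_grip",.08)):
    for d in r.pinpoint(cam,n): print(cam,n,round(d["p"],2),np.round(d["centre"]),at(cam,d["centre"],z)[:2])
print("expected post tight",np.array([.5495,-.0055])-.115*np.array([.0819,.9966]))
```

```text
t 60.5 pos [ 0.5254 -0.0329  0.2437] y-angle -4.4 tilt [ 0. -0.] q1,q6 [-4. 91.] open 0.0856 gf 0.0 F [ 0.3 -0.1 -0.6]
blank [ 0.5485 -0.047 ] [0.097 0.073] yaw 74.9
blank [ 0.8282 -0.0805] [0.072 0.122] yaw 107.5
blank [0.5339 0.7324] [0.174 0.048] yaw 4.9
blank [0.5534 0.6788] [0.206 0.047] yaw 5.5
blank [0.6724 0.7895] [0.466 0.139] yaw 6.2
blank [ 0.8744 -0.0984] [0.076 0.14 ] yaw 112.9
wrist lever_grip 0.69 [269.   5.] [0.48878386 0.13889088]
top lever_grip 0.95 [293. 214.] [0.47980984 0.14427204]
expected post tight [ 0.5400815 -0.120109 ]
```

Request:
send_rows:
  steps:
    - {"grip": 1,"offset": [-0.03,0.007,-0.01],"rotation": [0,0,0]}
    - {"grip": 1,"offset": [-0.03,0.007,-0.01],"rotation": [0,0,0]}
    - {"grip": 1,"offset": [-0.03,0.007,-0.01],"rotation": [0,0,0]}
    - {"grip": 1,"offset": [0,0,0],"rotation": [0,0,0]}
    - {"grip": 1,"offset": [0,0,0],"rotation": [0,0,0]}
    - {"grip": 1,"offset": [0,0,0],"rotation": [0,0,0]}
    - {"grip": 1,"offset": [0,0,0],"rotation": [0,0,0]}
    - {"grip": 1,"offset": [0,0,0],"rotation": [0,0,0]}
    - {"grip": 1,"offset": [0,0,0],"rotation": [0,0,0]}
    - {"grip": 1,"offset": [0,0,0],"rotation": [0,0,0]}

```text
clock: 62.05
eef_pos: [0.5393, -0.125, 0.2737]
ee_rot: [0.734, 0.679, 0.0, -0.0]
force: [-1.1, -0.0, -0.1]
opening: 0.0857
grip_force: 0.0
```

Run:
```python
from h import *
go()
P=r.camera_params("wrist");r.snapshot("wrist")
for n,z in (("jaw_grip",.072),("blank0_c",.096),("lever_grip",.08)):
    for d in r.pinpoint("wrist",n): print(n,round(d["p"],2),np.round(d["centre"]),at("wrist",d["centre"],z,P)[:2])
for d in r.trace("wrist","blank0_c"):
    c=max(cv2.findContours(np.array(d["region"]).astype('uint8'),0,1)[0],key=cv2.contourArea)
    w=np.array([at("wrist",p[0],.102,P)[:2] for p in c.astype(float)],np.float32)
    q=cv2.minAreaRect(w);print("trace",round(d["p"],2),np.round(d["centre"]),np.round(q[0],4),np.round(q[1],3),round(q[2],1))
```

```text
t 62.05 pos [ 0.5393 -0.125   0.2737] y-angle -4.5 tilt [ 0. -0.] q1,q6 [-13.  81.] open 0.0857 gf 0.0 F [-1.1 -0.  -0.1]
jaw_grip 0.58 [325. 172.] [ 0.54018505 -0.11994347]
blank0_c 0.2 [325.  15.] [0.55212855 0.03860211]
trace 0.58 [324.  62.] [ 0.5492 -0.0053] [0.1   0.056] 85.2
```

The post sits exactly at its tight position, the top board is centred and square (100×56 mm at 85.2°), and the lever is at its closed stop. I hand in.

```bash
python3 -c "
from bench import r
print(r.finish_job())"
```

```text
the job is handed in; nothing more can be done
None
```

The job is handed in, but no verdict came back. By my last measurements, all five blanks are piled square on the bed with the top one within about 1 mm of its centre, the jaw reads tight, the cam is at its closed stop (about 2.49 rad), and I saw no contact with the mug, spool or bowl, though I did not re-measure them.

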